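Fill a narrow-necked jar with terminal blocks through a funnel at an assembly bench

TASK

Gently set the funnel, spout down, in the neck of the open jar and let go of it; then slide the jar, with the funnel standing in it, fully home between the station's rails and against its stop, under the lip of the pan. Then tip the pan with its T-bar so that all five terminal blocks run through the funnel into the jar, see that none hangs up, and let the pan come back level; leave the funnel in the jar, the jar upright and home, and everything else on the bench alone.

Things in the scene. Friction and masses are not known exactly. Their poses are not given: they have to be found in the camera images.
- jar: Clear plastic jar with a narrow neck, loose and empty, upright on the bench. Body 80 mm across up to 68 mm high, sloping shoulder, neck from 84 to 105 mm high, 52 mm outside and 44 mm inside. 0.3 to 0.5 kg. Origin: centre of its underside; z up.
- funnel: Wide aluminium funnel, 90 mm tall, 0.11 kg, parked spout down in its rest. Spout 38 mm across at the tip, tapering out to 42 mm at 32 mm up, then a cone to a 112 mm rim collar (82 to 90 mm up); bore 32 mm. Origin: centre of the spout's tip; z up to the rim. Seated in the jar, the cone rests on the mouth: tip about 72 mm and rim 162 mm above the jar's underside.
- funnel_tab (a point): Middle of the funnel's flat upright grip tab: 10 mm thick, standing out radially along the funnel's own -x from 55 to 89 mm off its axis, 58 to 98 mm above the spout's tip (this point: 72 mm off the axis, 78 mm up).
- rest: Square grey block with a 60 mm square hole, fixed to the bench, 80 mm wide, 60 mm tall, in which the funnel is parked. Origin: centre of its underside.
- station: Filling station fixed to the bench. Origin: the spot on the bench for the centre of the jar's underside when fully home. The jar slides in along station +y between two guide rails, 20 mm high and 87 mm apart, splayed open from 45 mm before the origin. Posts at station x = +-69, y = 75 mm carry arms at 169 to 191 mm height that reach forward to y = 12 mm.
- stop (a point): Middle of the face of the station's stop bar, which the jar's body touches when home: 40.5 mm past the station's origin along +y, 15 mm above the bench; bar 30 mm high.
- lip (a point): Middle of the pan's pouring lip, above the near part of the home jar's funnel: station (0, 28, 177) mm; underside 174 mm above the bench, 12 mm over the seated funnel's rim.
- pan (a joint): Hinge of the steel tipping pan: 0 level (rest), 1.1 rad fully tipped, rear raised, pouring towards station -y. The axis runs along station x through station y 28, z 177 mm, at the lip; the pan reaches 128 mm behind it, 104 mm wide, 30 mm walls converging to a 73 mm mouth. It turns freely and falls back level when let go.
- tip_bar (a point): Middle of the rubber T-bar at the top of the pan's lever: 12 mm thick, 64 mm long, along station x; at rest at station (98, 75, 277) mm, 110 mm from the hinge axis. Pushing it towards station -y, round the hinge axis, tips the pan.
- block0: One of the five green plastic terminal blocks, 15 x 12 x 12 mm, 11 g, with screws on top and wire holes, lying in the pan. Origin: centre of its underside.
- block1: One of the five green plastic terminal blocks, 15 x 12 x 12 mm, 11 g, with screws on top and wire holes, lying in the pan. Origin: centre of its underside.
- block2: One of the five green plastic terminal blocks, 15 x 12 x 12 mm, 11 g, with screws on top and wire holes, lying in the pan. Origin: centre of its underside.
- block3: One of the five green plastic terminal blocks, 15 x 12 x 12 mm, 11 g, with screws on top and wire holes, lying in the pan. Origin: centre of its underside.
- block4: One of the five green plastic terminal blocks, 15 x 12 x 12 mm, 11 g, with screws on top and wire holes, lying in the pan. Origin: centre of its underside.
- brush: Bystander: small brush lying on the bench between the robot and the jar, 160 mm long. To be left alone.
- driver: Bystander: screwdriver lying on the bench. To be left alone.
- spare_jar: Bystander: closed jar with a black lid, 60 mm across, 75 mm tall. To be left alone.
- case: Bystander: closed flat black parts case, 85 x 65 x 24 mm, lying on the bench. To be left alone.
Not all that is in view belongs to the job. Leave any purple look-alike of the funnel alone. Leave any turquoise look-alike of the jar alone.

How it is judged (in metres and radians):
On the way, in this order (a step that is already met when the one before it is completed fails the run):
1. the funnel stands upright in the neck of the jar and has been let go (horizontal distance between funnel and jar below 0.008 m and z of funnel in the frame of jar between 0.06 and 0.08 m and angle between funnel's own z axis and vertical below 0.15 rad and angle between jar's own z axis and vertical below 0.06 rad and contact force between the fingers and funnel below 0.2 N), for 0.1 s.
2. the jar, with the funnel seated in it, is home against the stop (horizontal distance between funnel and jar below 0.008 m and z of funnel in the frame of jar between 0.06 and 0.08 m and angle between funnel's own z axis and vertical below 0.15 rad and angle between jar's own z axis and vertical below 0.06 rad and x of jar in the frame of station between -0.008 and 0.008 m and y of jar in the frame of station between -0.008 and 0.008 m and height (world z) of jar below 0.006 m), for 0.1 s.
3. the pan is tipped (value of joint pan above 0.3 rad), for 0.1 s.
At the end, for the whole second after the job is handed in: All five terminal blocks at rest in the jar (below 68 mm); funnel seated in the neck (within 8 mm of the axis, tip 60 to 80 mm above the jar's underside, tilt under 0.15 rad); jar upright on the bench, within 8 mm of home along and across the rails; pan level (under 0.1 rad); all at rest (all of step 2 and horizontal distance between each of block0, block1, block2, block3, block4 and jar below 0.04 m and z of block0 in the frame of jar between 0 and 0.068 m and linear speed of each of block0, block1, block2, block3, block4 below 0.05 m/s and z of block1 in the frame of jar between 0 and 0.068 m and z of block2 in the frame of jar between 0 and 0.068 m and z of block3 in the frame of jar between 0 and 0.068 m and z of block4 in the frame of jar between 0 and 0.068 m and value of joint pan below 0.1 rad and linear speed of each of funnel, jar below 0.03 m/s); the robot touches nothing.
It fails at once if the jar is tipped or lifted off the bench (angle between jar's own z axis and vertical above 0.35 rad or height (world z) of jar above 0.03 m).
It fails at once if the funnel is rammed into the jar (over 40 N) (contact force between funnel and jar above 40 N).
It fails at once if a bystander is disturbed (moved over 40 mm) (distance of any of brush, driver, spare_jar, case from where it was at the start of the episode above 0.04 m).
It also fails if it takes over 72 s, if anything falls off the work surface, if the arm or the gripper's body presses on something with over 40 N, if the wrist force passes 120 N, or if a joint passes its speed limit or range.

ROBOT

A 7-joint arm with a two-finger parallel gripper is mounted at the origin on the work surface. World frame = base frame: x ahead of the robot, y to its left, z up, the work surface at z = 0. Lengths are in m, angles in degrees, forces in N, time in s.
With the tool pointing down it reaches from about 0.425 to 0.875 m from the base axis. Payload 4.7 kg.
Tool frame: the origin (TCP) lies at the very end of the fingers, on their centre line; the grasp point (between the pads) lies 19 mm behind it; z points along the fingers, y is the line along which they close (so a half turn about z gives the same grasp; the last joint's range is limited). The gripper opens to 87 mm and grips with 3 to 60 N. Pads are 19 mm wide; open, the fingers measure 117 mm over their backs; the gripper's body (75 mm by 190 mm) begins 51 mm behind the grasp point.
Start: joints at [0.808, 18.392, -4.016, 83.108, 1.295, 78.541, -3.26], TCP at [0.65, -0, 0.223] pointing down, gripper open.
Joint ranges: [-163.93, 163.93], [-17.29, 119.83], [-79.2, 71.16], [3.27, 140.29], [-89.18, 269.18], [5.43, 117.66], [-154.24, 154.24]. Speed limits (degrees/s): [147.25, 147.25, 180, 180, 180, 180, 180].

INTERFACE

Orientations are given as [roll, pitch, yaw] about the fixed x, y, z axes, in that order (R = Rz(yaw) Ry(pitch) Rx(roll)).
In Python, from cell import get_obs, read_camera, sign_off, silhouettes gives the robot as it stands.
- The arm moves only by the tool play_rows, never from a script. Its argument "steps" is a list that holds one entry, the list of rows, each a list of 7 numbers: the shift along the tool's x, y, z in m, then the turn, a rotation vector about the tool's x, y, z in rad, then the finger opening in m, from 0 to 0.087. A call has 1 to 12 rows; each row shifts and turns the commanded pose from where the row before left it, along the tool's axes as they then stand; what a row does not reach is not made up. A row lasts 1/10 s, in which the tool goes at most 50 mm and 8.59 degrees, less where a joint would pass 70% of its speed; a pose out of reach is approached as far as the arm can. A call is refused whole if a number of a shift passes 0.05 or a number of a turn 0.15, either way. A call with a gripper value outside its range is refused whole. The fingers move at their own pace and stop on an object; "force" is the grip in N (left out, the last holds). Time passes only in rows, so rows that do not move let the fingers close. It gives the time, the measured TCP pose, the force, the opening and the grip force at its end, in the units of the state.
- get_obs(): the state, without advancing time (a new reading comes with each control period).
- read_camera(name): name is "scene" or "side" or "wrist"; returns a dict with "frame" (400x640x3 uint8, red, green, blue), "intrinsics" (3x3 intrinsics, pixels), "view" (4x4, takes a point from world to camera coordinates). Camera axes: x right, y up, looking along -z (the intrinsics and any distortion apply to the point x, -y, -z); pixel columns grow to the right and rows downward; lengths in m; the calibration is good to about 2 mm. The wrist camera is an equidistant fisheye: a pixel r from the principal point sees the ray r / f radians off the axis. A picture is of the moment at which its call begins. There is no depth.
- sign_off(): hands the job in; it is judged then, once.
Trained networks look in the newest picture that a camera, given by its name, has taken for a name from the list of things; names that differ only in an ending like _2 or _b are one class to them, and where a whole thing is asked for, a point or a joint stands for the part that bears it (a point fixed in the world has none). Each returns a list of dicts, best first, with "p" (0 to 1); they miss things now and then, are a little off and sometimes report something else, mostly with a low value. They report only what shows in the picture. A call takes as long as a camera call. They do not tell look-alikes from the thing itself.
- silhouettes(camera, name): "pixels" (400x640 bool, what is visible of it) and "extent" ([left, top, right, bottom] in pixels, round what is visible of it).
The state is a dict: "time_s": time; "qpos": joint angles; "joint_velocities": joint speeds; "effort": joint torques, N m; "tool_pos": TCP position; "tool_rot": TCP orientation; "force": force on the tool from outside, world axes, zero at the start; "wrist_torque": the same for the moment, N m; "grip_width": finger opening in m; "grasp_force": force on a finger pad.
Only numpy, scipy, OpenCV 4.12 (cv2) and the standard library are available. Lean on these libraries where they do the work, as an engineer would, in place of code of your own. Each camera call takes 0.05 s, during which the arm holds its last target. There are 200 camera calls.

## Working session

There is one attempt and no reset: what is moved stays moved. The work goes in short steps, Python scripts to look and compute and a tool call to move; the robot and the scene stay as the last step left them, time stands still between calls to the robot, and variables do not carry over. Pictures are saved under pics/ and viewed, at most 10 in all, crops included, and the job is handed in when it is done.

Besides the shell and the picture viewer there is one more tool, called after "Emit:" by a JSON object that holds its "name" and its "arguments", one argument or row to a line. play_rows: Moves the arm, as the interface text tells. Its arguments: {"type":"object","properties":{"steps":{"type":"array","items":{"type":"array","items":{"type":"array","items":{"type":"number"}}}},"force":{"type":"number"}},"required":["steps"]}

```bash
mkdir -p pics
cat > h.py <<'E'
import numpy as np, cv2
from cell import get_obs, read_camera, sign_off, silhouettes
def ray(c,u,v,wrist=False):
    K=np.array(c['intrinsics']);V=np.array(c['view']);R=V[:3,:3];o=-R.T@V[:3,3]
    x=(u-K[0,2])/K[0,0];y=(v-K[1,2])/K[1,1]
    if wrist:
        r=np.hypot(x,y);s=np.sin(r)/r if r>1e-9 else 1;d=np.array([x*s,-y*s,-np.cos(r)])
    else: d=np.array([x,-y,-1.])
    d=R.T@d;return o,d/np.linalg.norm(d)
def atz(c,u,v,z,wrist=False):
    o,d=ray(c,u,v,wrist);return o+d*(z-o[2])/d[2]
def proj(c,p,wrist=False):
    K=np.array(c['intrinsics']);V=np.array(c['view']);q=V[:3,:3]@np.array(p)+V[:3,3];x,y,z=q[0],-q[1],-q[2]
    if wrist:
        r=np.hypot(x,y);t=np.arctan2(r,z);x,y=x/r*t,y/r*t
    else: x,y=x/z,y/z
    return np.array([K[0,0]*x+K[0,2],K[1,1]*y+K[1,2]])
def tri(r1,r2):
    (o1,d1),(o2,d2)=r1,r2
    A=np.stack([d1,-d2],1);t=np.linalg.lstsq(A,o2-o1,rcond=None)[0]
    p,q=o1+d1*t[0],o2+d2*t[1];return (p+q)/2,np.linalg.norm(p-q)
E
python3 - <<'E'
from h import *
o=get_obs();print(o)
for n in ['scene','side']:
    c=read_camera(n);cv2.imwrite(f'pics/{n}0.png',c['frame'][...,::-1])
    np.savez(f'{n}0.npz',**{k:c[k] for k in ['intrinsics','view','frame']})
    print(n,np.array(c['intrinsics']).tolist(),np.round(c['view'],3).tolist())
    for t in ['jar','funnel','funnel_tab','rest','station','stop','lip','tip_bar','pan','brush','driver','spare_jar','case']:
        for d in silhouettes(n,t)[:3]:
            ys,xs=np.nonzero(d['pixels']);print(n,t,round(d['p'],2),d['extent'],round(xs.mean()),round(ys.mean()))
E
```

```text
{'time_s': 0.0, 'qpos': array([ 0.80776428, 18.4391509 , -4.01734105, 83.1733637 ,  1.29336783,
       78.53822415, -3.26069627]), 'joint_velocities': array([-0.10884624,  0.02052902,  0.02220077, -0.05586161, -0.03604509,
       -0.08406466,  0.01517723]), 'effort': array([-2.58547143e-04, -4.91284704e+01, -4.03903294e-01, -3.12526345e+01,
       -6.40594075e-02,  4.37659642e-02,  1.61017233e-04]), 'tool_pos': array([ 6.49473426e-01, -1.86289758e-05,  2.21474162e-01]), 'tool_rot': array([-1.79894415e+02,  3.36830623e-03,  9.00026495e+01]), 'force': array([ 0.91060719, -0.09029284,  0.23741287]), 'wrist_torque': array([ 0.02494181, -0.04226686,  0.04470661]), 'grasp_force': 0.0, 'grip_width': 0.08687620205179032}
scene [[396.0755539484682, 0.0, 321.419664960717], [0.0, 396.0755539484682, 200.40960607715587], [0.0, 0.0, 1.0]] [[0.716, 0.698, 0.018, -0.311], [-0.542, 0.54, 0.644, 0.155], [0.439, -0.471, 0.765, -1.344], [0.0, 0.0, 0.0, 1.0]]
scene jar 0.87 [308.8, 226.6, 346.2, 269.1] 326 247
scene jar 0.7 [305.7, 172.7, 332.6, 214.5] 318 194
scene jar 0.56 [383.2, 145.6, 459.3, 190.1] 
[... 1486 characters left out ...]
] 195 276
side rest 0.66 [325.1, 155.3, 365.3, 184.0] 345 170
side station 0.72 [137.2, 208.2, 285.1, 400.0] 209 311
side stop 0.86 [136.4, 207.2, 283.0, 394.7] 209 310
side stop 0.48 [206.2, 284.2, 212.3, 293.6] 209 289
side stop 0.47 [357.9, 217.6, 399.8, 258.1] 378 241
side lip 0.88 [137.7, 206.3, 252.3, 325.4] 195 276
side lip 0.58 [136.0, 206.4, 285.1, 393.6] 209 311
side tip_bar 0.87 [138.5, 204.1, 252.0, 324.8] 195 276
side tip_bar 0.34 [296.1, 201.8, 332.0, 249.5] 313 226
side brush 0.54 [358.1, 217.0, 401.1, 260.5] 378 241
side driver 0.75 [297.2, 140.0, 331.2, 175.9] 317 153
side spare_jar 0.91 [250.8, 170.6, 270.7, 203.2] 258 187
side case 0.95 [205.9, 208.9, 239.4, 241.3] 222 226
```

View pics/scene0.png

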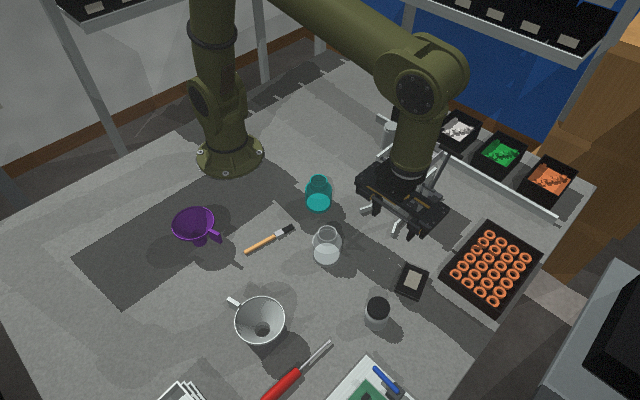

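View pics/side0.png

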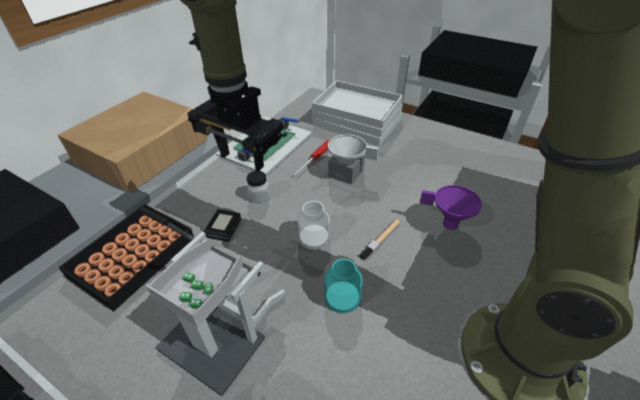

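Look-alikes: the clear jar is at scene (327,245) and side (313,226), and a turquoise one is at scene (318,193). The aluminium funnel in its grey rest is at scene (260,320) and side (347,150), and a purple one is at scene (194,226). The clear jar and the aluminium funnel fit the description. The station is at side (209,310) and is hidden by the gripper in the scene view. I'll confirm with one enlarged crop.

Run:
```python
from h import *
S=dict(np.load('scene0.npz'));D=dict(np.load('side0.npz'))
z=lambda im,k:cv2.resize(im,None,fx=k,fy=k,interpolation=cv2.INTER_CUBIC)
a=z(D['frame'][200:400,130:300],3)
b=z(S['frame'][285:365,215:305],3.2);c=z(S['frame'][220:275,290:360],3.2);d=z(D['frame'][130:185,320:385],3)
M=np.zeros((600,800,3),np.uint8);M[:,:510]=a
y=0
for i in (b,c,d):
    h=min(i.shape[0],600-y);M[y:y+h,512:512+min(i.shape[1],288)]=i[:h,:288];y+=i.shape[0]+2
cv2.imwrite('pics/crop.png',M[...,::-1])
# jar: bottom/side triangulation of silhouette centre; funnel
print('jar tri',tri(ray(S,327.5,245),ray(D,313.5,226)))
print('fun rim z=.105',atz(S,259.5,320,.105),atz(D,347.5,149,.105), tri(ray(S,259.5,320),ray(D,347.5,149)))
print('tab tip?',atz(S,234,301,.11))
```

```text
jar tri (array([ 0.50474052, -0.05295628,  0.04387833]), np.float64(0.003714497990840294))
fun rim z=.105 [ 0.56288408 -0.32809251  0.105     ] [ 0.54480057 -0.30402478  0.105     ] (array([ 0.55564833, -0.32482579,  0.08801856]), np.float64(0.0009005261492769369))
tab tip? [ 0.4905555  -0.34052108  0.11      ]
```

View pics/crop.png

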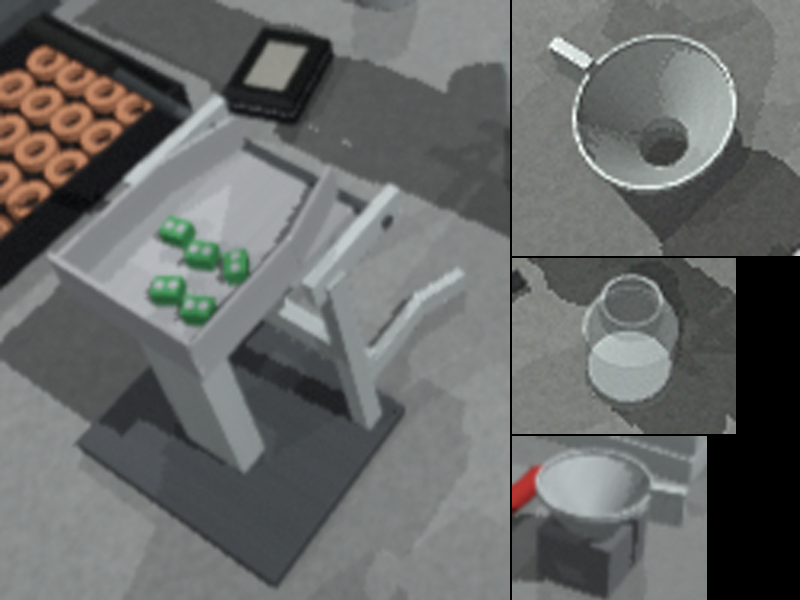

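The crop confirms both picks: a clear jar with an open neck, and a bare-metal funnel in a grey block with its tab towards the robot. I'll move above the tab, which also clears the view of the station.

Emit:
{"name": "play_rows", "arguments": {
  "steps": [
    [[-0.041, -0.019, 0, 0, 0, 0, 0.06], [-0.041, -0.019, 0, 0, 0, 0, 0.06], [-0.041, -0.019, 0, 0, 0, 0, 0.06], [-0.041, -0.019, 0, 0, 0, 0, 0.06], [-0.041, -0.019, 0, 0, 0, 0, 0.06], [-0.041, -0.019, 0, 0, 0, 0, 0.06], [-0.041, -0.019, 0, 0, 0, 0, 0.06], [-0.041, -0.019, 0, 0, 0, 0, 0.06]]
  ]
}}

```text
time_s: 2.2
tool_pos: [0.4971, -0.3296, 0.2229]
tool_rot: [180.0, 0.0, 90.0]
force: [0.8, 0.1, -0.1]
grip_width: 0.0601
grasp_force: 0.0
```

Emit:
{"name": "play_rows", "arguments": {
  "steps": [
    [[0, 0, 0, 0, 0, 0.14, 0.06], [0, 0, 0, 0, 0, 0.14, 0.06], [0, 0, 0, 0, 0, 0.14, 0.06], [0, 0, 0, 0, 0, 0.14, 0.06], [0, 0, 0, 0, 0, 0.14, 0.06], [0, 0, 0, 0, 0, 0.14, 0.06], [0, 0, 0, 0, 0, 0.14, 0.06], [0, 0, 0, 0, 0, 0.14, 0.06], [0, 0, 0, 0, 0, 0.14, 0.06], [0, 0, 0, 0, 0, 0.14, 0.06], [0, 0, 0, 0, 0, 0, 0.06]]
  ]
}}

```text
time_s: 3.3
tool_pos: [0.498, -0.328, 0.2227]
tool_rot: [180.0, -0.0, 9.8]
force: [-0.6, 0.4, -0.1]
grip_width: 0.0601
grasp_force: 0.0
```

Run:
```python
from h import *
o=get_obs();print(o['tool_pos'],o['tool_rot'],o['qpos'])
s=read_camera('scene');w=read_camera('wrist')
np.savez('scene1.npz',**{k:s[k] for k in ['intrinsics','view','frame']});np.savez('wrist1.npz',**{k:w[k] for k in ['intrinsics','view','frame']})
z=lambda im,k:cv2.resize(im,None,fx=k,fy=k,interpolation=cv2.INTER_CUBIC)
M=np.zeros((600,800,3),np.uint8);M[:320,:800]=z(s['frame'][120:248,300:620],2.5)
M[322:600,:445]=cv2.resize(w['frame'],(445,278));M[322:600,450:800]=z(s['frame'][230:369,170:345],2)[:278]
cv2.imwrite('pics/b.png',M[...,::-1])
for t in ['funnel_tab','funnel']:
    for d in silhouettes('wrist',t)[:2]: print(t,round(d['p'],2),d['extent'])
```

```text
[ 0.49803834 -0.32802692  0.22265524] [ 1.79989448e+02 -5.69197490e-03  9.76925827e+00] [ 17.56916293  11.82516293  15.39960066  91.74344558  -3.19945243
  76.85308165 -46.84593371]
funnel_tab 0.8 [263.8, 71.1, 384.7, 227.6]
funnel 0.92 [267.0, 71.2, 386.8, 224.6]
```

View pics/b.png

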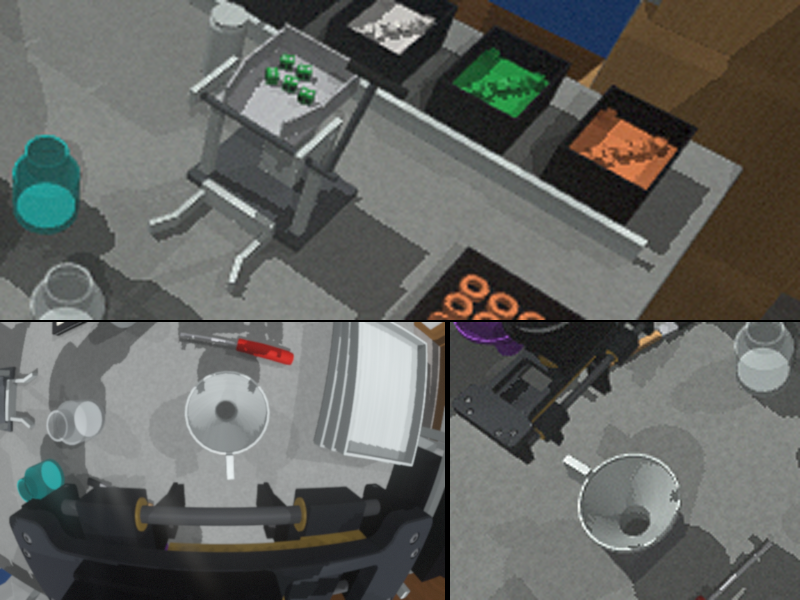

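The view shows the station standing up and to the right of the clear jar, rails opening towards the jar. The stop bar is at scene (382–409, 194–212), the T-bar at about (438–462, 149–157). In the wrist view the tab sits straight below the funnel at about (331,208). Next I fit the station and funnel poses.

```bash
cat > fit.py <<'E'
from h import *
from scipy.optimize import least_squares
S=dict(np.load('scene1.npz'));D=dict(np.load('side0.npz'));W=dict(np.load('wrist1.npz'))
obs=[(S,(66,75,277),(438,148.8)),(S,(130,75,277),(462,156.8)),(S,(-69,12,188),(376.8,156.8)),(S,(69,12,188),(420,182)),
(S,(-52,156,207),(416,130)),(S,(52,156,207),(444.8,152)),(S,(-36.5,28,207),(388.8,160)),(S,(36.5,28,207),(414,174.8)),
(D,(52,156,207),(146.7,286)),(D,(-52,156,207),(195,323.3)),(D,(36.5,28,207),(210,240)),(D,(-36.5,28,207),(240,256.7)),(D,(-69,12,188),(261.7,263.3)),(D,(69,12,188),(204,233)),
(S,(-43.5,40.5,30),(382,194)),(S,(43.5,40.5,30),(409,212))]
def P(p,q):
    c,s=np.cos(p[2]),np.sin(p[2]);q=np.array(q)/1000
    return np.array([p[0]+c*q[0]-s*q[1],p[1]+s*q[0]+c*q[1],q[2]])
f=lambda p:np.concatenate([proj(c,P(p,q))-o for c,q,o in obs])
best=min((least_squares(f,[.6,.15,a],loss='soft_l1') for a in np.arange(-3,3.2,.7)),key=lambda r:r.cost)
print('station',best.x,np.degrees(best.x[2]),best.cost);print(np.round(f(best.x).reshape(-1,2),1).tolist())
for t in [(0,0,0),(0,-45,0),(98,75,277)]:print(t,P(best.x,t))
np.save('station.npy',best.x)
# funnel: rim extents scene, side; wrist
th=np.linspace(0,2*np.pi,90)
def ext(c,x,y,z,r,w=False):
    q=np.array([proj(c,(x+r*np.cos(t),y+r*np.sin(t),z),w) for t in th]);return np.r_[q.min(0),q.max(0)]
g=lambda p:np.r_[ext(S,p[0],p[1],p[2],.056)-[170+130/2-0,230+(454-322)/2,170+231/2,230+229/2],ext(D,p[0],p[1],p[2],.056)-[328,134.3,366.5,156],
 ext(W,p[0],p[1],p[2],.056,True)-[185*1.438,(371-322)*1.438,269*1.438,(455-322)*1.438]]
g2=lambda p:np.r_[g(p)[:8]]
for name,G in(('all',g),):
    r=least_squares(G,[.56,-.32,.105],loss='soft_l1');print('funnel',name,r.x,np.round(r.fun,1))
fx=r.x
for z in(.108,.113):print('tab wrist pts',atz(W,230*1.438,(457-322)*1.438,z,True),atz(W,230*1.438,(479-322)*1.438,z,True))
print('tab scene end',atz(S,170+(565-450)/2,230+(461-322)/2,.113))
# jar: neck rim and base ellipses
j=lambda p:np.r_[ext(S,p[0],p[1],.105,.026)-[300+46/2.5,120+264/2.5,300+92/2.5,0]]
j=lambda p:np.r_[(ext(S,p[0],p[1],.105,.026)-[290+90/3.2,220+17/3.2,290+152/3.2,220+68/3.2]),(ext(S,p[0],p[1],.0,.038)-[290+74/3.2,220+72/3.2,290+160/3.2,220+144/3.2])]
r=least_squares(j,[.5,-.05]);print('jar',r.x,np.round(r.fun,1))
E
python3 fit.py
```

```text
station [0.53264583 0.16585948 0.00260723] 0.14938320537411046 40.09309136430085
[[0.7, -4.2], [-0.8, 0.5], [-0.9, -0.4], [-2.4, 0.7], [-2.7, -0.3], [-0.2, -4.7], [1.2, -5.8], [-1.6, -6.8], [-0.9, 0.7], [-2.2, -6.7], [-1.4, -1.7], [-0.2, -2.2], [-0.1, -0.9], [-0.2, -0.3], [-0.1, -0.2], [-3.8, -2.4]]
(0, 0, 0) [0.53264583 0.16585948 0.        ]
(0, -45, 0) [0.53276315 0.12085963 0.        ]
(98, 75, 277) [0.63044995 0.24111473 0.277     ]
funnel all [ 0.55779484 -0.32563424  0.10010398] [-1.8 -0.9 -0.8 -0.4 -0.6 -0.   0.1  1.  -0.1 -0.1  0.2 -0.8]
tab wrist pts [ 0.5018564 -0.3393323  0.108    ] [ 0.47114019 -0.34520316  0.108     ]
tab wrist pts [ 0.50314544 -0.33886718  0.113     ] [ 0.47298519 -0.34463177  0.113     ]
tab scene end [ 0.47891257 -0.34903921  0.113     ]
jar [ 0.5066352 -0.0539151] [-0.5 -1.2  0.4 -0.6 -0.2  0.4  0.3  1.3]
```

Emit:
{"name": "play_rows", "arguments": {
  "steps": [
    [[-0.006, 0.005, 0.02, 0, 0, -0.015, 0.05], [-0.006, 0.005, 0.025, 0, 0, -0.015, 0.05], [0, 0, 0.025, 0, 0, 0, 0.05], [0, 0, 0.025, 0, 0, 0, 0.05], [0, 0, 0, 0, 0, 0, 0.05]]
  ]
}}

```text
time_s: 4.0
tool_pos: [0.4856, -0.3385, 0.1239]
tool_rot: [-179.7, 0.3, 11.6]
force: [-1.2, -0.2, -0.4]
grip_width: 0.0503
grasp_force: 0.0
```

Run:
```python
from h import *
o=get_obs();print(o['tool_pos'],o['tool_rot'])
w=read_camera('wrist');s=read_camera('side')
M=np.zeros((600,800,3),np.uint8);M[:400,:640]=w['frame'];M[402:600,:300]=cv2.resize(s['frame'][130:196,310:410],(300,198))
p=o['tool_pos']
for z in(.11,.09): print(z,proj(w,[p[0],p[1],z],True))
print([np.round(atz(w,320+a,200,.11,True),3) for a in(0,)])
cv2.imwrite('pics/c.png',M[...,::-1])
```

```text
[ 0.48563439 -0.33845281  0.12391187] [-179.7303866     0.30322586   11.58417609]
0.11 [318.53013271 239.42467982]
0.09 [318.51975908 227.50590918]
[array([ 0.511, -0.334,  0.11 ])]
```

View pics/c.png

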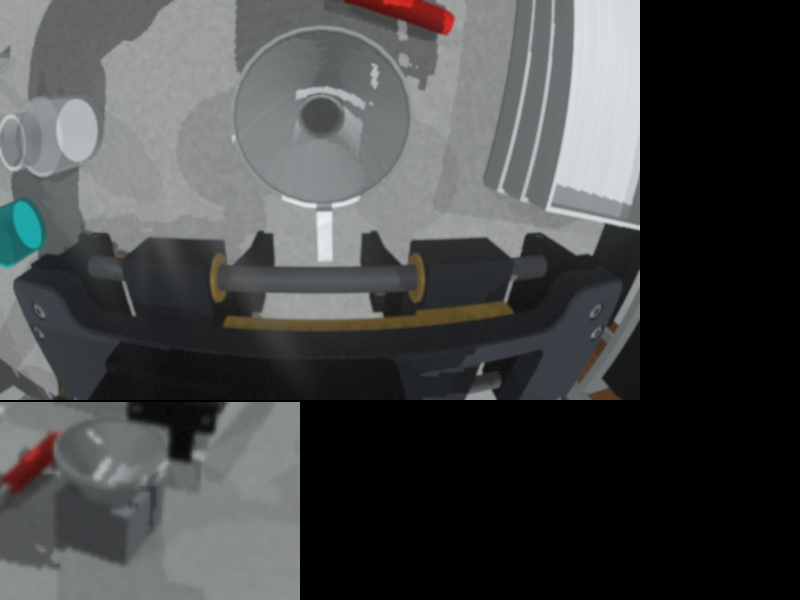

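The wrist view shows the tab at about x 324, y 210–262. The tool axis projects to (318.5,239), so the tool needs about 4 mm along tool +y. The tab is aligned with the fingers.

Emit:
{"name": "play_rows", "arguments": {
  "steps": [
    [[0.001, 0.004, 0.016, 0, 0, 0, 0.05], [0, 0, 0.016, 0, 0, 0, 0.05], [0, 0, 0.014, 0, 0, 0, 0.05], [0, 0, 0, 0, 0, 0, 0.03], [0, 0, 0, 0, 0, 0, 0], [0, 0, 0, 0, 0, 0, 0], [0, 0, 0, 0, 0, 0, 0], [0, 0, 0, 0, 0, 0, 0]]
  ],
  "force": 40
}}

```text
time_s: 4.9
tool_pos: [0.4902, -0.3439, 0.0823]
tool_rot: [180.0, -0.1, 11.5]
force: [0.4, 0.6, -0.1]
grip_width: 0.0179
grasp_force: 0.0
```

Emit:
{"name": "play_rows", "arguments": {
  "steps": [
    [[0, 0, 0, 0, 0, 0, 0], [0, 0, 0, 0, 0, 0, 0], [0, 0, 0, 0, 0, 0, 0]]
  ]
}}

```text
time_s: 5.2
tool_pos: [0.49, -0.3426, 0.0819]
tool_rot: [-179.9, -0.0, 11.6]
force: [-1.7, 4.3, 4.1]
grip_width: 0.0096
grasp_force: 39.8
```

Emit:
{"name": "play_rows", "arguments": {
  "steps": [
    [[0, 0, -0.005, 0, 0, 0, 0], [0, 0, -0.015, 0, 0, 0, 0], [0, 0, -0.025, 0, 0, 0, 0], [0, 0, -0.03, 0, 0, 0, 0], [0, 0, -0.03, 0, 0, 0, 0], [0, 0, -0.025, 0, 0, 0, 0], [0, 0, -0.01, 0, 0, 0, 0]]
  ]
}}

```text
time_s: 5.9
tool_pos: [0.4907, -0.3457, 0.2258]
tool_rot: [179.7, -0.2, 11.4]
force: [0.8, -0.1, -0.6]
grip_width: 0.0096
grasp_force: 39.8
```

Emit:
{"name": "play_rows", "arguments": {
  "steps": [
    [[0.0005, -0.015, 0, 0, 0, 0, 0], [0.0015, -0.03, 0, 0, 0, 0, 0], [0.0015, -0.035, 0, 0, 0, 0, 0], [0.002, -0.035, 0, 0, 0, 0, 0], [0.002, -0.035, 0, 0, 0, 0, 0], [0.002, -0.035, 0, 0, 0, 0, 0], [0.001, -0.03, 0, 0, 0, 0, 0], [0.001, -0.02, 0, 0, 0, 0, 0], [0, -0.01, 0, 0, 0, 0, 0]]
  ]
}}

```text
time_s: 6.8
tool_pos: [0.4507, -0.0983, 0.22]
tool_rot: [-179.9, 0.1, 11.7]
force: [-0.6, 0.4, 0.5]
grip_width: 0.0099
grasp_force: 39.8
```

Emit:
{"name": "play_rows", "arguments": {
  "steps": [
    [[0, 0, 0, 0, 0, -0.05, 0], [0, 0, 0, 0, 0, -0.1, 0], [0, 0, 0, 0, 0, -0.1, 0], [0, 0, 0, 0, 0, -0.1, 0], [0, 0, 0, 0, 0, -0.1, 0], [0, 0, 0, 0, 0, -0.05, 0], [0, 0, 0, 0, 0, 0, 0], [0, 0, 0, 0, 0, 0, 0], [0, 0, 0, 0, 0, 0, 0]]
  ]
}}

```text
time_s: 7.7
tool_pos: [0.4519, -0.1015, 0.2212]
tool_rot: [-180.0, 0.0, 40.1]
force: [-0.3, 0.6, -1.4]
grip_width: 0.0099
grasp_force: 39.8
```

```bash
cat > look.py <<'E'
from h import *
import sys
n=sys.argv[1]
o=get_obs();print(o['tool_pos'],o['tool_rot'],o['force'],o['grip_width'],o['qpos'])
S=read_camera('scene');D=read_camera('side')
for a,c in(('scene',S),('side',D)):
    np.savez(f'{a}_{n}.npz',**{k:c[k] for k in ['intrinsics','view','frame']})
    for t in('funnel','jar'):
        for d in silhouettes(a,t)[:3]:print(a,t,round(d['p'],2),d['extent'])
z=lambda im:cv2.resize(im,(400,600),interpolation=cv2.INTER_CUBIC)
x0,y0,x1,y1=[int(v) for v in sys.argv[2:6]]
M=np.hstack([z(S['frame'][y0:y0+150,x0:x0+100]),z(D['frame'][y1:y1+150,x1:x1+100])])
cv2.imwrite(f'pics/{n}.png',M[...,::-1])
E
python3 look.py d 275 140 260 130
```

```text
[ 0.45190179 -0.10149447  0.22119074] [-1.79987162e+02  2.70750630e-02  4.00824894e+01] [-0.34299572  0.56710476 -1.35496533] 0.009932301364056765 [  3.99945332  -4.47522275   5.09373057 108.66406812   0.42187349
  75.82133974 -40.94330925]
scene funnel 0.69 [314.9, 181.3, 352.8, 228.5]
scene funnel 0.6 [171.7, 204.4, 225.2, 247.4]
scene jar 0.74 [359.0, 132.9, 462.2, 237.0]
scene jar 0.66 [311.3, 227.3, 343.1, 269.2]
side funnel 0.75 [286.0, 147.3, 343.8, 200.4]
side funnel 0.71 [422.4, 187.5, 482.1, 230.7]
side jar 0.98 [294.0, 199.0, 331.1, 251.2]
side jar 0.79 [324.5, 257.5, 364.5, 316.3]
side jar 0.34 [329.6, 163.9, 362.5, 185.7]
```

View pics/d.png

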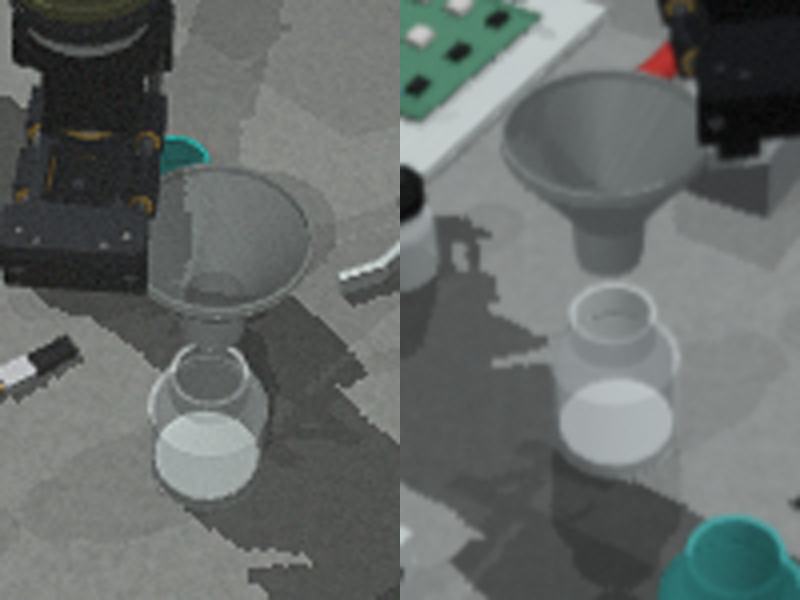

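The picture shows the spout hanging above the mouth in both views. Mouth: scene (328,234), side (313,208). Spout tip: scene about (328,225), side about (312,195). Next I compute the offset.

```bash
cat > fit2.py <<'E'
from h import *
from scipy.optimize import least_squares
S=dict(np.load('scene_d.npz'));D=dict(np.load('side_d.npz'));th=np.linspace(0,2*np.pi,120)
def ext(c,x,y,z,r):
    q=np.array([proj(c,(x+r*np.cos(t),y+r*np.sin(t),z)) for t in th]);return np.r_[q.min(0),q.max(0)]
px=lambda e,ox,oy:np.array([ox+e[0]/4,oy+e[1]/4,ox+e[2]/4,oy+e[3]/4])
js=px([175,343,249,405],275,140);jd=px([168,283,257,345],260,130)
rj=least_squares(lambda p:np.r_[ext(S,p[0],p[1],.105,.026)-js,ext(D,p[0],p[1],.105,.026)-jd],[.5,-.05]);print('jar mouth',rj.x,np.round(rj.fun,1))
def F(p):
    a=ext(S,p[0],p[1],p[2],.019)-px([180,0,243,348],275,140);b=ext(D,p[0],p[1],p[2],.019)-px([175,0,241,276],260,130)
    c=ext(S,p[0],p[1],p[2]+.09,.056)-px([0,167,311,320],275,140);d=ext(D,p[0],p[1],p[2]+.09,.056)-px([102,70,305,202],260,130)
    return np.r_[a[[0,2,3]],b[[0,2,3]],c[1:],d]
rf=least_squares(F,[.5,-.05,.15],loss='soft_l1');print('funnel',rf.x,np.round(rf.fun,1));print(F(rf.x).round(1))
E
python3 fit2.py
```

```text
jar mouth [ 0.50593235 -0.05530569] [-1.7 -1.5  0.1 -0.4 -0.8 -0.8 -1.  -0.7]
funnel [ 0.50644272 -0.05641394  0.14675976] [-0.1 -0.6  2.2 -0.2 -0.   0.9  0.   0.2 -1.1 -1.2 -0.1  1.  -0.5]
[-0.1 -0.6  2.2 -0.2 -0.   0.9  0.   0.2 -1.1 -1.2 -0.1  1.  -0.5]
```

Emit:
{"name": "play_rows", "arguments": {
  "steps": [
    [[0, 0, 0.01, 0, 0, 0, 0], [0, 0, 0.015, 0, 0, 0, 0], [0, 0, 0.01, 0, 0, 0, 0], [0, 0, 0.005, 0, 0, 0, 0], [0, 0, 0.003, 0, 0, 0, 0], [0, 0, 0.003, 0, 0, 0, 0], [0, 0, 0.003, 0, 0, 0, 0], [0, 0, 0, 0, 0, 0, 0]]
  ]
}}

```text
time_s: 8.8
tool_pos: [0.4521, -0.1013, 0.1724]
tool_rot: [-180.0, 0.0, 40.2]
force: [1.1, -0.3, -0.5]
grip_width: 0.0097
grasp_force: 39.8
```

Emit:
{"name": "play_rows", "arguments": {
  "steps": [
    [[0, 0, 0.002, 0, 0, 0, 0], [0, 0, 0.002, 0, 0, 0, 0], [0, 0, 0.002, 0, 0, 0, 0], [0, 0, 0, 0, 0, 0, 0], [0, 0, 0, 0, 0, 0, 0]]
  ]
}}

```text
time_s: 9.3
tool_pos: [0.4521, -0.1013, 0.1665]
tool_rot: [-180.0, 0.0, 40.2]
force: [0.6, 0.6, -0.9]
grip_width: 0.0098
grasp_force: 39.8
```

```bash
python3 look.py e 275 140 260 130
python3 - <<'E'
from h import *
print(np.mean([ (read_camera('side'),get_obs()['force'])[1] for _ in range(4)],0))
E
```

```text
[ 0.45214633 -0.10129637  0.16652952] [-1.79999235e+02  1.25338020e-03  4.01590991e+01] [ 0.61940674  0.59959524 -0.88820669] 0.0098437796018241 [  4.06587836  -2.30267281   5.16071319 113.02897396   0.22189381
  69.2659138  -40.69701678]
scene funnel 0.76 [313.5, 198.8, 353.2, 238.3]
scene funnel 0.67 [169.3, 204.6, 224.8, 244.3]
scene jar 0.72 [310.7, 231.6, 341.9, 267.6]
scene jar 0.65 [316.8, 173.0, 331.8, 195.7]
side funnel 0.91 [288.3, 166.4, 335.7, 215.9]
side funnel 0.7 [420.7, 185.4, 482.2, 231.6]
side jar 0.71 [295.3, 204.0, 333.8, 252.6]
[-0.09895856  0.11596065 -1.13334888]
```

View pics/e.png

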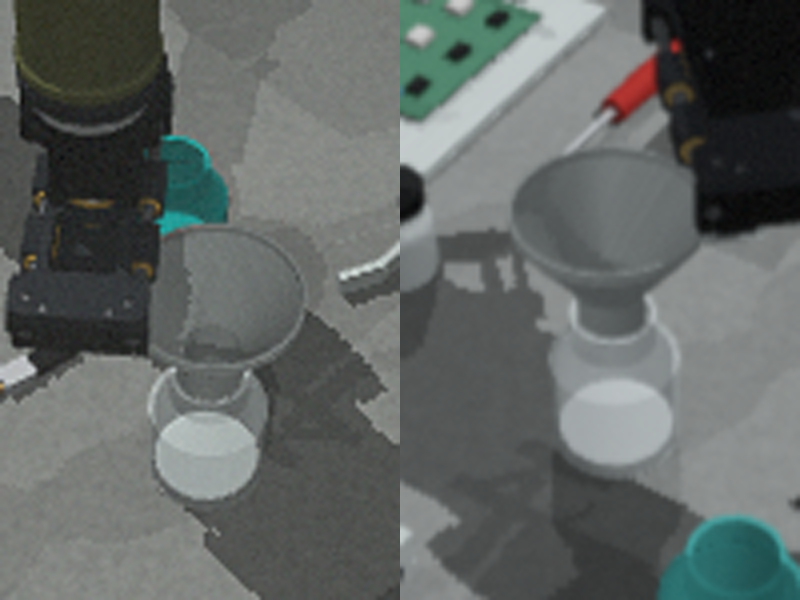

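The spout is inside the mouth in both views (scene 328,234; side 313,208), with no contact force. Lowering on.

Emit:
{"name": "play_rows", "arguments": {
  "steps": [
    [[0, 0, 0.002, 0, 0, 0, 0], [0, 0, 0.002, 0, 0, 0, 0], [0, 0, 0.002, 0, 0, 0, 0], [0, 0, 0.002, 0, 0, 0, 0], [0, 0, 0.002, 0, 0, 0, 0], [0, 0, 0.002, 0, 0, 0, 0], [0, 0, 0.002, 0, 0, 0, 0], [0, 0, 0, 0, 0, 0, 0]]
  ]
}}

```text
time_s: 10.6
tool_pos: [0.4521, -0.1015, 0.1523]
tool_rot: [-180.0, 0.0, 40.1]
force: [0.6, -0.4, -1.4]
grip_width: 0.01
grasp_force: 39.8
```

Emit:
{"name": "play_rows", "arguments": {
  "steps": [
    [[0, 0, 0.001, 0, 0, 0, 0], [0, 0, 0.001, 0, 0, 0, 0], [0, 0, 0.001, 0, 0, 0, 0], [0, 0, 0.001, 0, 0, 0, 0], [0, 0, 0, 0, 0, 0, 0]]
  ]
}}

```text
time_s: 11.1
tool_pos: [0.4522, -0.1016, 0.1485]
tool_rot: [180.0, 0.0, 40.1]
force: [-0.4, -1.8, -0.2]
grip_width: 0.0099
grasp_force: 39.8
```

Emit:
{"name": "play_rows", "arguments": {
  "steps": [
    [[0, 0, 0.001, 0, 0, 0, 0], [0, 0, 0.001, 0, 0, 0, 0], [0, 0, 0.001, 0, 0, 0, 0], [0, 0, 0.001, 0, 0, 0, 0], [0, 0, 0.001, 0, 0, 0, 0], [0, 0, 0, 0, 0, 0, 0]]
  ]
}}

```text
time_s: 11.7
tool_pos: [0.4521, -0.1014, 0.1434]
tool_rot: [180.0, 0.0, 40.1]
force: [-0.7, -3.0, -0.2]
grip_width: 0.0097
grasp_force: 39.9
```

Emit:
{"name": "play_rows", "arguments": {
  "steps": [
    [[0, 0, 0.001, 0, 0, 0, 0], [0, 0, 0.001, 0, 0, 0, 0], [0, 0, 0.001, 0, 0, 0, 0], [0, 0, 0, 0, 0, 0, 0]]
  ]
}}

```text
time_s: 12.1
tool_pos: [0.4525, -0.1015, 0.141]
tool_rot: [180.0, -0.0, 40.1]
force: [-1.1, -1.7, 3.8]
grip_width: 0.0099
grasp_force: 39.8
```

Contact at the seating height: 3.8 N. Releasing and backing up.

Emit:
{"name": "play_rows", "arguments": {
  "steps": [
    [[0, 0, 0, 0, 0, 0, 0.02], [0, 0, 0, 0, 0, 0, 0.03], [0, 0, 0, 0, 0, 0, 0.045], [0, 0, 0, 0, 0, 0, 0.045], [0, 0, 0, 0, 0, 0, 0.045], [0, 0, -0.01, 0, 0, 0, 0.045], [0, 0, -0.02, 0, 0, 0, 0.045], [0, 0, -0.03, 0, 0, 0, 0.045], [0, 0, -0.03, 0, 0, 0, 0.045], [0, 0, 0, 0, 0, 0, 0.045]]
  ]
}}

```text
time_s: 13.1
tool_pos: [0.4549, -0.1018, 0.2357]
tool_rot: [179.6, -0.3, 40.2]
force: [0.7, -0.3, 1.0]
grip_width: 0.045
grasp_force: 0.0
```

```bash
python3 look.py f 275 140 260 130
```

```text
[ 0.45488518 -0.10178703  0.23573658] [179.62703708  -0.34407615  40.15087917] [ 0.73841895 -0.2745731   0.95111861] 0.04497444641022237 [  3.96709578  -4.96824031   5.08486002 107.44848044   0.43430478
  76.99349113 -40.91121765]
scene funnel 0.79 [168.4, 202.8, 223.4, 246.2]
scene funnel 0.67 [292.0, 204.1, 349.6, 240.5]
scene jar 0.73 [310.3, 235.4, 343.7, 267.7]
scene jar 0.56 [312.7, 173.8, 331.9, 203.2]
side funnel 0.76 [289.2, 175.1, 349.0, 215.3]
side funnel 0.65 [419.7, 188.6, 484.6, 232.5]
side jar 0.68 [325.5, 259.2, 363.4, 315.0]
side jar 0.63 [295.2, 209.6, 330.3, 249.9]
```

View pics/f.png

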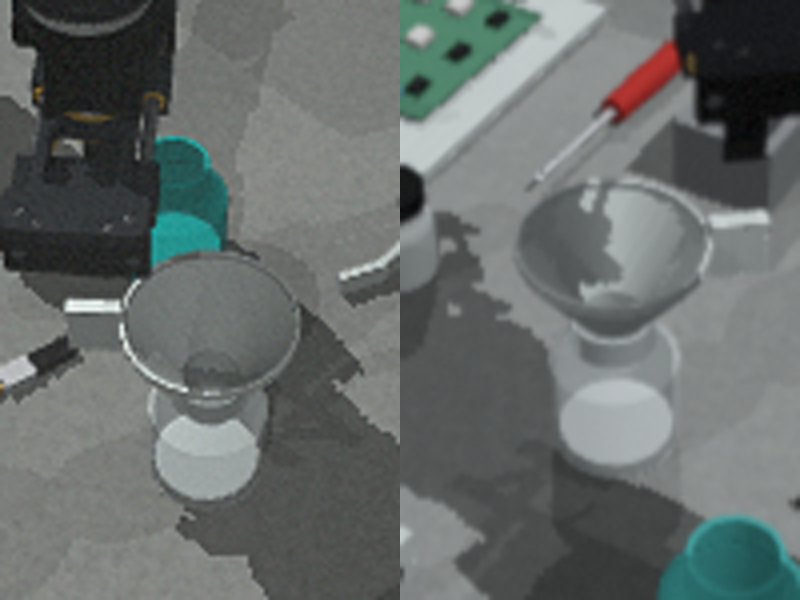

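The funnel stands upright and seated, with its tab towards scene (298,216) and side (345,190). Now I check the push corridor for the turquoise jar and the brush.

Run:
```python
from h import *
S=dict(np.load('scene_f.npz'));D=dict(np.load('side_f.npz'));S0=dict(np.load('scene0.npz'));st=np.load('station.npy')
print('turq',tri(ray(S0,319,193),ray(D,343.5,287)), atz(S0,319,201,0),atz(D,343,297,0))
print('jar base',atz(S0,327,256,0),atz(D,313.7,236,0))
print('brush',[atz(S0,u,v,.01)[:2].round(3) for u,v in((292,228),(246,252))],[atz(D,u,v,.01)[:2].round(3) for u,v in((363,256),(397,222))])
print('case',atz(S0,412,283,.024)[:2])
# rail ends, stop corners
S1=dict(np.load('scene1.npz'))
for n,(u,v),z in(('stopL',(382,194),.03),('stopR',(409,212.5),.03),('railLend',(360,209),.02),('railRend',(394,232.5),.02),('bendL',(380.5,200.5),.02),('bendR',(407,216),.02)):print(n,atz(S1,u,v,z)[:2].round(3))
for n,(u,v),z in(('side railend -x',(130+462/3,200+272/3),.02),('bend',(130+418/3,200+300/3),.02),('start',(130+372/3,200+357/3),.02)):print(n,atz(D,u,v,z)[:2].round(3))
```

```text
turq (array([0.35823213, 0.06317346, 0.0436621 ]), np.float64(0.004406452355459739)) [0.35676404 0.06858016 0.        ] [0.35789283 0.05863221 0.        ]
jar base [ 0.51107635 -0.0570372   0.        ] [ 0.50680092 -0.05889753  0.        ]
brush [array([ 0.379, -0.065]), array([ 0.349, -0.209])] [array([ 0.367, -0.058]), array([ 0.341, -0.203])]
case [0.73168143 0.02721602]
stopL [0.49  0.206]
stopR [0.591 0.206]
railLend [0.476 0.121]
railRend [0.6   0.124]
bendL [0.498 0.19 ]
bendR [0.591 0.198]
side railend -x [0.47  0.122]
bend [0.484 0.156]
start [0.484 0.208]
```

The turquoise jar is at (0.357,0.063) and the brush at x<0.38, so both are clear of a push along +y with the tool tilted 45°. I'll bring the tool behind the jar.

Emit:
{"name": "play_rows", "arguments": {
  "steps": [
    [[-0.006, 0.027, 0, 0, 0, 0, 0.04], [-0.006, 0.027, 0, 0, 0, 0, 0.04], [-0.006, 0.027, 0, 0, 0, 0, 0.04], [-0.006, 0.027, 0, 0, 0, 0, 0.04], [0, 0, 0, 0, 0, -0.145, 0.04], [0, 0, 0, 0, 0, -0.145, 0.04], [0, 0, 0, 0, 0, -0.145, 0.04], [0, 0, 0, 0, 0, -0.145, 0.04], [0, 0, 0, 0, 0, -0.145, 0.04], [0, 0, 0, 0, 0, -0.145, 0.04], [0, 0, 0, 0, 0, 0, 0.04]]
  ]
}}

```text
time_s: 14.5
tool_pos: [0.5029, -0.1992, 0.2295]
tool_rot: [-179.9, -0.0, 90.0]
force: [0.1, 0.1, 0.0]
grip_width: 0.04
grasp_force: 0.0
```

Emit:
{"name": "play_rows", "arguments": {
  "steps": [
    [[0, 0, 0, 0, 0.1, 0, 0.04], [0, 0, 0, 0, 0.1, 0, 0.04], [0, 0, 0, 0, 0.1, 0, 0.04], [0, 0, 0, 0, 0.1, 0, 0.04], [0, 0, 0, 0, 0.1, 0, 0.04], [0, 0, 0, 0, 0.1, 0, 0.04], [0, 0, 0, 0, 0.1, 0, 0.04], [0, 0, 0, 0, 0.085, 0, 0.04], [0, 0, 0, 0, 0, 0, 0.04]]
  ]
}}

```text
time_s: 15.4
tool_pos: [0.502, -0.2014, 0.2269]
tool_rot: [-179.3, -45.1, 89.1]
force: [0.4, -0.7, -0.8]
grip_width: 0.0401
grasp_force: 0.0
```

```bash
python3 -c "
from h import *
o=get_obs();print(o['tool_pos'],o['tool_rot'],o['qpos'])"
```

```text
[ 0.50197237 -0.20136392  0.2268863 ] [-179.30373753  -45.09988778   89.12874698] [ 30.22524512  26.07664043  13.62414112  85.63535885 -37.2776635
 102.3911678   46.67802913]
```

Emit:
{"name": "play_rows", "arguments": {
  "steps": [
    [[-0.013, 0.001, 0.025, 0, 0, 0, 0.04], [-0.013, 0.001, 0.025, 0, 0, 0, 0.04], [-0.013, 0.001, 0.025, 0, 0, 0, 0.04], [-0.013, 0.001, 0.025, 0, 0, 0, 0.04], [-0.013, 0.001, 0.025, 0, 0, 0, 0.04], [-0.013, 0, 0.025, 0, 0, 0, 0.04], [-0.013, 0, 0.025, 0, 0, 0, 0.04], [0, 0, 0, 0, 0, 0, 0.04], [0, 0, 0, 0, 0, 0, 0.04]]
  ]
}}

```text
time_s: 16.3
tool_pos: [0.5088, -0.1396, 0.0433]
tool_rot: [-180.0, -44.9, 90.0]
force: [0.6, -1.0, 0.6]
grip_width: 0.04
grasp_force: 0.0
```

```bash
python3 -c "
from h import *
o=get_obs();print(o['tool_pos'],o['tool_rot'],o['qpos'],o['force'])"
```

```text
[ 0.50880109 -0.13956892  0.04327324] [-179.96095881  -44.944231     89.99990831] [ 27.32702289  33.86555613  10.81048022  97.59121082 -40.02772291
  83.89857523  55.19411033] [ 0.55412284 -0.98570111  0.60338185]
```

Emit:
{"name": "play_rows", "arguments": {
  "steps": [
    [[0.008, 0, 0.008, 0, 0, 0, 0.04], [0.007, 0, 0.007, 0, 0, 0, 0.04], [0.004, 0, 0.004, 0, 0, 0, 0.04], [0.002, 0, 0.002, 0, 0, 0, 0.04], [0.002, 0, 0.002, 0, 0, 0, 0.04], [0.002, 0, 0.002, 0, 0, 0, 0.04], [0.003, 0, 0.003, 0, 0, 0, 0.04], [0.003, 0.001, 0.003, 0, 0, 0, 0.04], [0.004, 0.001, 0.004, 0, 0, 0, 0.04], [0.004, 0.001, 0.004, 0, 0, 0, 0.04], [0.002, 0, 0.002, 0, 0, 0, 0.04], [0, 0, 0, 0, 0, 0, 0.04]]
  ]
}}

```text
time_s: 17.5
tool_pos: [0.5114, -0.0816, 0.0424]
tool_rot: [180.0, -45.0, 90.0]
force: [-1.2, -1.8, -0.7]
grip_width: 0.0401
grasp_force: 1.1
```

```bash
python3 look.py g 275 130 240 140
```

```text
[ 0.51144035 -0.08157659  0.04237527] [179.99662352 -44.98060401  90.03093493] [-1.17992496 -1.83277345 -0.69541061] 0.04006693752025874 [ 23.91727559  30.85628395   9.0798025  102.43619436 -41.80902247
  79.90647763  52.96078216]
scene funnel 0.79 [299.0, 202.0, 356.1, 237.3]
scene funnel 0.57 [168.0, 207.6, 199.0, 240.8]
scene jar 0.67 [305.8, 175.1, 331.6, 214.0]
scene jar 0.55 [316.4, 232.1, 348.7, 263.8]
side funnel 0.83 [279.4, 177.2, 349.0, 220.0]
side funnel 0.66 [418.7, 188.2, 482.7, 228.6]
side funnel 0.5 [141.1, 205.3, 250.4, 325.1]
side jar 0.71 [323.0, 257.1, 361.6, 312.8]
side jar 0.7 [288.3, 212.7, 324.1, 254.9]
side jar 0.35 [308.1, 142.2, 333.8, 162.1]
```

View pics/g.png

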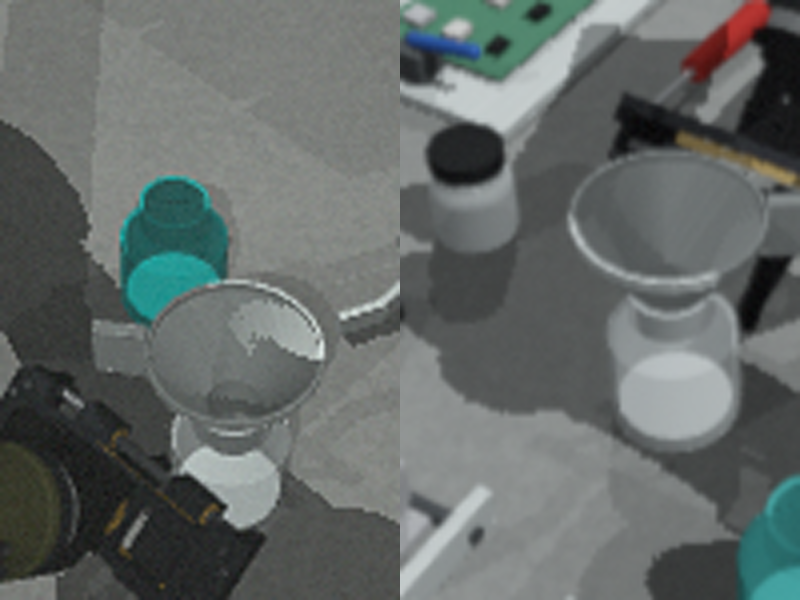

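The jar moves upright ahead of the fingers with the funnel seated; the jar is now at about scene (331,250). I keep pushing.

Emit:
{"name": "play_rows", "arguments": {
  "steps": [
    [[0.003, 0.001, 0.003, 0, 0, 0, 0.04], [0.004, 0.0015, 0.004, 0, 0, 0, 0.04], [0.0045, 0.0015, 0.0045, 0, 0, 0, 0.04], [0.0045, 0.0015, 0.0045, 0, 0, 0, 0.04], [0.0045, 0.0015, 0.0045, 0, 0, 0, 0.04], [0.0045, 0.0015, 0.0045, 0, 0, 0, 0.04], [0.0045, 0.0015, 0.0045, 0, 0, 0, 0.04], [0.0045, 0.0015, 0.0045, 0, 0, 0, 0.04], [0.0045, 0.0015, 0.0045, 0, 0, 0, 0.04], [0.0045, 0.0015, 0.0045, 0, 0, 0, 0.04], [0.0045, 0.0015, 0.0045, 0, 0, 0, 0.04], [0.0045, 0.0015, 0.0045, 0, 0, 0, 0.04]]
  ]
}}

```text
time_s: 19.0
tool_pos: [0.5291, -0.008, 0.0424]
tool_rot: [180.0, -45.0, 90.0]
force: [-0.8, -4.0, -0.5]
grip_width: 0.0401
grasp_force: 1.8
```

Emit:
{"name": "play_rows", "arguments": {
  "steps": [
    [[0.004, 0.002, 0.004, 0, 0, 0, 0.04], [0.004, 0.002, 0.004, 0, 0, 0, 0.04], [0.004, 0.0015, 0.004, 0, 0, 0, 0.04], [0.004, 0.001, 0.004, 0, 0, 0, 0.04], [0.004, 0, 0.004, 0, 0, 0, 0.04], [0.003, 0, 0.003, 0, 0, 0, 0.04], [0.002, 0, 0.002, 0, 0, 0, 0.04], [0, 0, 0, 0, 0, 0, 0.04]]
  ]
}}

```text
time_s: 19.8
tool_pos: [0.5355, 0.0275, 0.0425]
tool_rot: [180.0, -45.0, 90.0]
force: [0.5, -1.5, -1.3]
grip_width: 0.0401
grasp_force: 0.9
```

```bash
cat > m.py <<'E'
from h import *
from scipy.optimize import least_squares
o=get_obs();print(o['tool_pos'],o['force'],o['qpos'][[1,3,5]])
th=np.linspace(0,2*np.pi,90)
S=read_camera('scene');D=read_camera('side')
def ext(c,x,y,z,r):
    q=np.array([proj(c,(x+r*np.cos(t),y+r*np.sin(t),z)) for t in th]);return np.r_[q.min(0),q.max(0)]
for a,c in(('scene',S),('side',D)):
    cv2.imwrite(f'/tmp/{a}.png',c['frame'][...,::-1])
    for t in('jar','funnel'):
        for d in silhouettes(a,t)[:4]:
            print(a,t,round(d['p'],2),d['extent'],end=' ')
            e=d['extent'];u=(e[0]+e[2])/2
            print('body base', atz(c,u,e[3],0)[:2].round(3))
E
python3 m.py
```

```text
[0.53550942 0.02751384 0.04250706] [ 0.50938097 -1.46474201 -1.30314185] [ 27.81188105 106.93229766  72.7744462 ]
scene jar 0.74 [350.9, 213.8, 380.1, 241.2] body base [0.555 0.056]
scene jar 0.7 [380.6, 130.1, 461.3, 191.2] body base [0.556 0.326]
scene jar 0.65 [306.1, 172.6, 333.6, 210.8] body base [0.386 0.043]
scene funnel 0.74 [337.0, 183.4, 392.5, 219.8] body base [0.504 0.113]
scene funnel 0.67 [169.6, 204.1, 224.4, 245.0] body base [ 0.228 -0.288]
scene funnel 0.2 [385.1, 135.5, 462.0, 190.6] body base [0.56  0.334]
side jar 0.63 [255.8, 239.9, 294.3, 284.0] body base [0.506 0.108]
side jar 0.57 [136.5, 206.8, 285.6, 400.0] body base [0.461 0.364]
side funnel 0.88 [421.8, 188.9, 482.5, 228.4] body base [ 0.212 -0.263]
side funnel 0.84 [241.2, 200.7, 312.4, 246.6] body base [0.567 0.017]
side funnel 0.49 [208.2, 209.1, 238.2, 240.4] body base [0.696 0.07 ]
```

Emit:
{"name": "play_rows", "arguments": {
  "steps": [
    [[0.003, 0, 0.003, 0, 0, 0, 0.04], [0.004, 0, 0.004, 0, 0, 0, 0.04], [0.004, 0, 0.004, 0, 0, 0, 0.04], [0.004, 0, 0.004, 0, 0, 0, 0.04], [0.004, 0, 0.004, 0, 0, 0, 0.04], [0.004, 0, 0.004, 0, 0, 0, 0.04], [0.004, 0, 0.004, 0, 0, 0, 0.04], [0.004, 0, 0.004, 0, 0, 0, 0.04], [0.004, 0, 0.004, 0, 0, 0, 0.04], [0.003, 0, 0.003, 0, 0, 0, 0.04], [0.002, 0, 0.002, 0, 0, 0, 0.04], [0, 0, 0, 0, 0, 0, 0.04]]
  ]
}}

```text
time_s: 21.3
tool_pos: [0.5353, 0.0842, 0.0425]
tool_rot: [-180.0, -45.0, 90.0]
force: [-0.1, -2.5, -0.2]
grip_width: 0.0398
grasp_force: 0.9
```

Emit:
{"name": "play_rows", "arguments": {
  "steps": [
    [[0.0025, 0, 0.0025, 0, 0, 0, 0.04], [0.0025, 0, 0.0025, 0, 0, 0, 0.04], [0.0025, 0, 0.0025, 0, 0, 0, 0.04], [0.0025, 0, 0.0025, 0, 0, 0, 0.04], [0.0025, 0, 0.0025, 0, 0, 0, 0.04], [0.001, 0, 0.001, 0, 0, 0, 0.04]]
  ]
}}

```text
time_s: 21.9
tool_pos: [0.5354, 0.1032, 0.0424]
tool_rot: [180.0, -45.0, 90.0]
force: [-0.6, -3.7, -1.1]
grip_width: 0.0402
grasp_force: 1.8
```

```bash
python3 m.py
```

```text
[0.53536415 0.103151   0.04241049] [-0.56956396 -3.69806112 -1.07935274] [ 25.41486907 110.56527473  67.42195144]
scene jar 0.93 [368.8, 199.6, 399.3, 222.2] body base [0.55  0.147]
scene funnel 0.63 [171.7, 204.9, 226.6, 243.9] body base [ 0.23  -0.282]
scene funnel 0.57 [355.8, 168.5, 406.9, 203.6] body base [0.499 0.197]
scene funnel 0.46 [374.7, 130.2, 464.7, 239.1] body base [0.66  0.171]
side jar 0.87 [246.8, 263.7, 273.1, 308.1] body base [0.498 0.174]
side jar 0.81 [324.6, 258.5, 362.1, 312.2] body base [0.34  0.091]
side jar 0.35 [190.4, 297.8, 202.7, 306.8] body base [0.618 0.241]
side funnel 0.78 [421.6, 189.4, 484.8, 228.8] body base [ 0.209 -0.263]
side funnel 0.73 [217.2, 223.3, 291.6, 266.9] body base [0.577 0.094]
```

Emit:
{"name": "play_rows", "arguments": {
  "steps": [
    [[0.0015, 0, 0.0015, 0, 0, 0, 0.04], [0.0015, 0, 0.0015, 0, 0, 0, 0.04], [0.0015, 0, 0.0015, 0, 0, 0, 0.04], [0.0015, 0, 0.0015, 0, 0, 0, 0.04], [0.0015, 0, 0.0015, 0, 0, 0, 0.04], [0.0015, 0, 0.0015, 0, 0, 0, 0.04], [0.001, 0, 0.001, 0, 0, 0, 0.04]]
  ]
}}

```text
time_s: 22.9
tool_pos: [0.5354, 0.1169, 0.0424]
tool_rot: [180.0, -45.0, 90.0]
force: [0.3, -4.3, -0.4]
grip_width: 0.0399
grasp_force: 1.9
```

Emit:
{"name": "play_rows", "arguments": {
  "steps": [
    [[0.001, 0, 0.001, 0, 0, 0, 0.04], [0.0007, 0, 0.0007, 0, 0, 0, 0.04], [0.0007, 0, 0.0007, 0, 0, 0, 0.04], [0.0007, 0, 0.0007, 0, 0, 0, 0.04]]
  ]
}}

```text
time_s: 23.3
tool_pos: [0.5354, 0.121, 0.0423]
tool_rot: [-180.0, -45.0, 90.0]
force: [0.4, -3.5, 0.6]
grip_width: 0.0396
grasp_force: 1.9
```

Emit:
{"name": "play_rows", "arguments": {
  "steps": [
    [[0.0007, 0, 0.0007, 0, 0, 0, 0.04], [0.0007, 0, 0.0007, 0, 0, 0, 0.04], [0.0007, 0, 0.0007, 0, 0, 0, 0.04]]
  ]
}}

```text
time_s: 23.6
tool_pos: [0.5355, 0.1241, 0.0423]
tool_rot: [180.0, -45.0, 90.0]
force: [-1.2, -3.8, 0.7]
grip_width: 0.0401
grasp_force: 1.9
```

Emit:
{"name": "play_rows", "arguments": {
  "steps": [
    [[0.0007, 0, 0.0007, 0, 0, 0, 0.04], [0.0007, 0, 0.0007, 0, 0, 0, 0.04]]
  ]
}}

```text
time_s: 23.8
tool_pos: [0.5356, 0.1253, 0.0422]
tool_rot: [180.0, -44.9, 90.0]
force: [0.1, -7.4, 2.5]
grip_width: 0.0398
grasp_force: 3.5
```

Emit:
{"name": "play_rows", "arguments": {
  "steps": [
    [[0.0007, 0, 0.0007, 0, 0, 0, 0.04], [0.0007, 0, 0.0007, 0, 0, 0, 0.04]]
  ]
}}

```text
time_s: 24.0
tool_pos: [0.5358, 0.1257, 0.0421]
tool_rot: [180.0, -44.8, 90.0]
force: [-2.0, -11.9, 5.1]
grip_width: 0.0398
grasp_force: 5.6
```

The force rose to 12 N at the expected stop position, so the jar is home. Retreating, lifting and straightening the tool.

Emit:
{"name": "play_rows", "arguments": {
  "steps": [
    [[-0.003, 0, -0.003, 0, 0, 0, 0.04], [-0.007, 0, -0.007, 0, 0, 0, 0.04], [-0.013, 0, -0.013, 0, 0, 0, 0.04], [-0.013, 0, -0.013, 0, 0, 0, 0.04], [-0.013, 0, -0.013, 0, 0, 0, 0.04], [-0.013, 0, -0.013, 0, 0, 0, 0.04], [-0.008, 0, -0.008, 0, 0, 0, 0.02], [0, 0, 0, 0, 0, 0, 0]]
  ]
}}

```text
time_s: 24.8
tool_pos: [0.536, 0.026, 0.0421]
tool_rot: [180.0, -44.9, 89.8]
force: [-0.4, 0.5, 0.2]
grip_width: 0.0303
grasp_force: 0.0
```

Emit:
{"name": "play_rows", "arguments": {
  "steps": [
    [[0.015, 0, -0.015, 0, 0, 0, 0], [0.025, 0, -0.025, 0, 0, 0, 0], [0.025, 0, -0.025, 0, 0, 0, 0], [0.025, 0, -0.025, 0, 0, 0, 0], [0.025, 0, -0.025, 0, 0, 0, 0], [0.025, 0, -0.025, 0, 0, 0, 0], [0.025, 0, -0.025, 0, 0, 0, 0], [0.025, 0, -0.025, 0, 0, 0, 0], [0.02, 0, -0.02, 0, 0, 0, 0], [0, 0, 0, 0, 0, 0, 0]]
  ]
}}

```text
time_s: 25.8
tool_pos: [0.5365, 0.03, 0.3441]
tool_rot: [179.4, -44.9, 90.6]
force: [0.3, -0.4, 0.8]
grip_width: 0.0006
grasp_force: 0.0
```

Emit:
{"name": "play_rows", "arguments": {
  "steps": [
    [[0, 0, 0, 0, -0.1, 0, 0], [0, 0, 0, 0, -0.1, 0, 0], [0, 0, 0, 0, -0.1, 0, 0], [0, 0, 0, 0, -0.1, 0, 0], [0, 0, 0, 0, -0.1, 0, 0], [0, 0, 0, 0, -0.1, 0, 0], [0, 0, 0, 0, -0.1, 0, 0], [0, 0, 0, 0, -0.085, 0, 0], [0, 0, 0, 0, 0, 0, 0], [0, 0, 0, 0, 0, 0, 0]]
  ]
}}

```text
time_s: 26.8
tool_pos: [0.5349, 0.0297, 0.3385]
tool_rot: [-179.9, -0.1, 90.1]
force: [0.3, 0.1, -0.1]
grip_width: 0.0005
grasp_force: 0.0
```

```bash
python3 m.py
python3 - <<'E'
from h import *
st=np.load('station.npy');S=dict(intrinsics=0)
c=read_camera('scene');np.savez('scene_h.npz',**{k:c[k] for k in ['intrinsics','view','frame']})
for d in silhouettes('scene','tip_bar')[:3]:print('bar',d['p'],d['extent'])
w=read_camera('wrist');np.savez('wrist_h.npz',**{k:w[k] for k in ['intrinsics','view','frame']})
for t in('tip_bar','pan','block0','funnel'):
    for d in silhouettes('wrist',t)[:6]:print(t,round(d['p'],2),d['extent'])
E
```

```text
[0.53494682 0.02968845 0.33849385] [ 0.25279578  0.09279502 -0.10262833] [ 2.9146844  88.1503998  89.03275426]
scene jar 0.94 [302.8, 174.5, 333.5, 213.5] body base [0.389 0.032]
scene jar 0.61 [371.8, 193.2, 401.5, 228.1] body base [0.569 0.135]
scene funnel 0.97 [359.0, 165.0, 411.3, 198.5] body base [0.495 0.222]
scene funnel 0.69 [167.7, 204.6, 224.6, 244.1] body base [ 0.224 -0.288]
side jar 0.91 [228.7, 272.5, 267.0, 315.0] body base [0.51 0.2 ]
side funnel 0.81 [215.2, 227.7, 283.2, 276.7] body base [0.57  0.122]
side funnel 0.67 [421.7, 186.2, 481.7, 229.0] body base [ 0.212 -0.261]
side funnel 0.52 [182.6, 275.0, 198.1, 284.3] body base [0.672 0.206]
side funnel 0.49 [249.0, 171.4, 268.6, 204.4] body base [ 0.699 -0.08 ]
bar 0.94 [381.2, 134.9, 459.3, 193.2]
bar 0.68 [358.8, 131.7, 462.9, 236.1]
tip_bar 0.56 [253.0, 0.1, 427.1, 40.7]
pan 0.56 [250.3, 2.6, 423.8, 39.0]
funnel 0.82 [132.6, 295.7, 177.8, 317.5]
funnel 0.66 [249.8, 34.5, 367.6, 107.6]
funnel 0.15 [243.9, 0.7, 427.9, 103.6]
```

Jar and funnel silhouettes are where they should be: jar at scene (387,211), side (248,294). Now over and behind the T-bar.

Emit:
{"name": "play_rows", "arguments": {
  "steps": [
    [[0.015, 0.007, 0, 0, 0, 0, 0], [0.029, 0.0125, 0, 0, 0, 0, 0], [0.029, 0.0125, 0, 0, 0, 0, 0], [0.03, 0.0125, 0, 0, 0, 0, 0], [0.03, 0.0125, 0, 0, 0, 0, 0], [0.03, 0.0125, 0, 0, 0, 0, 0], [0.03, 0.0125, 0, 0, 0, 0, 0], [0.03, 0.0125, 0, 0, 0, 0, 0], [0.025, 0.012, 0, 0, 0, 0, 0], [0.012, 0.006, 0, 0, 0, 0, 0], [0, 0, 0, 0, 0, 0, 0]]
  ]
}}

```text
time_s: 28.55
tool_pos: [0.6473, 0.2935, 0.3376]
tool_rot: [-179.9, -0.1, 90.3]
force: [0.7, -0.4, -0.8]
grip_width: 0.0003
grasp_force: 0.0
```

Run:
```python
from h import *
o=get_obs();print(o['tool_pos'],o['tool_rot'],o['qpos'])
S=read_camera('scene');st=np.load('station.npy')
w=read_camera('wrist')
z=lambda im,k:cv2.resize(im,None,fx=k,fy=k,interpolation=cv2.INTER_CUBIC)
M=np.zeros((600,800,3),np.uint8);M[:280,:448]=cv2.resize(w['frame'],(448,280));M[282:600,:]=z(S['frame'][115:221,345:600],3.1365)[:318,:800]
cv2.imwrite('pics/h.png',M[...,::-1])
print([proj(S,(x,.241,.277)) for x in(.601,.633,.665)])
print('tip',proj(S,o['tool_pos']),proj(w,(.633,.241,.277),True))
```

```text
[0.64734441 0.29345655 0.33755132] [-1.79861634e+02 -9.88013705e-02  9.02632593e+01] [-19.1826723   25.6670303  -11.58419509  60.74959261   4.84821286
  94.09841328 -29.04589861]
[array([439.5568562 , 145.08868505]), array([450.6556599, 151.3912645]), array([462.08182124, 157.87973764])]
tip [474.72313142 124.84024203] [298.96550712 273.25094212]
```

View pics/h.png

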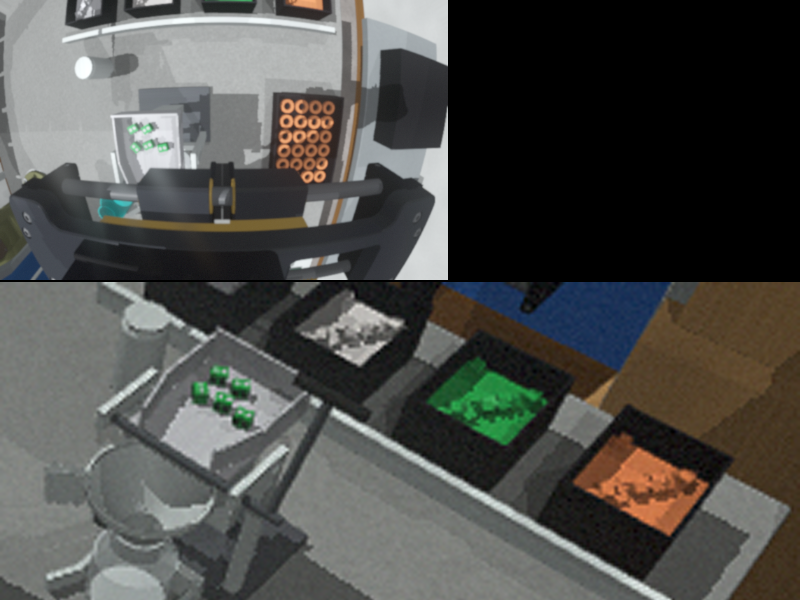

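The T-bar shows at scene (439–463, 146–156), as predicted; the five blocks lie in the pan and the funnel stands under the lip. Going down behind the bar and tipping gradually.

Emit:
{"name": "play_rows", "arguments": {
  "steps": [
    [[0, 0, 0.015, 0, 0, 0, 0], [0, 0, 0.02, 0, 0, 0, 0], [0, 0, 0.02, 0, 0, 0, 0], [0, 0, 0.015, 0, 0, 0, 0], [0, 0, 0.006, 0, 0, 0, 0], [-0.01, 0, 0, 0, 0, 0, 0], [-0.01, 0, 0, 0, 0, 0, 0], [-0.01, 0, 0, 0, 0, 0, 0], [-0.005, 0, 0, 0, 0, 0, 0], [-0.005, 0, 0, 0, 0, 0, 0]]
  ]
}}

```text
time_s: 29.65
tool_pos: [0.6485, 0.2505, 0.2654]
tool_rot: [179.8, -0.2, 90.1]
force: [1.2, 4.0, 2.2]
grip_width: 0.0005
grasp_force: 2.0
```

Emit:
{"name": "play_rows", "arguments": {
  "steps": [
    [[-0.005, 0, 0, 0, 0, 0, 0], [-0.005, 0, 0, 0, 0, 0, 0], [-0.005, 0, 0, 0, 0, 0, 0], [-0.005, 0, 0, 0, 0, 0, 0], [-0.004, 0, 0, 0, 0, 0, 0], [-0.004, 0, 0, 0, 0, 0, 0], [-0.004, 0, 0, 0, 0, 0, 0], [-0.004, 0, 0, 0, 0, 0, 0], [-0.004, 0, 0, 0, 0, 0, 0], [-0.004, 0, 0, 0, 0, 0, 0], [-0.004, 0, 0, 0, 0, 0, 0]]
  ]
}}

```text
time_s: 30.75
tool_pos: [0.648, 0.2005, 0.2632]
tool_rot: [-180.0, 0.0, 90.0]
force: [-0.3, 2.7, 1.2]
grip_width: 0.0004
grasp_force: 0.9
```

```bash
cat > g.py <<'E'
from h import *
st=np.load('station.npy')
o=get_obs();print(o['tool_pos'],o['force'],o['time_s'])
for n in('scene','side'):
    c=read_camera(n);f=c['frame'].astype(int);cv2.imwrite(f'/tmp/{n}.png',c['frame'][...,::-1])
    m=((f[...,1]>f[...,0]*1.6)&(f[...,1]>f[...,2]*1.5)&(f[...,1]>60)).astype(np.uint8)
    r=(slice(120,260),slice(340,470)) if n=='scene' else (slice(190,340),slice(130,300))
    mm=np.zeros_like(m);mm[r]=m[r]
    k,l,s,ce=cv2.connectedComponentsWithStats(mm)
    print(n,[(int(s[i,4]),ce[i].round().astype(int).tolist()) for i in range(1,k) if s[i,4]>2])
    print('  jar box guides: neck',proj(c,(.535,.166,.105)).round(),'base',proj(c,(.535,.166,0)).round(),'lip',proj(c,(.535,.194,.177)).round(),'rim',proj(c,(.535,.166,.162)).round())
E
python3 g.py
```

```text
[0.64796795 0.20051757 0.26322868] [-0.30222942  2.71539508  1.19713793] 30.75
scene [(4, [421, 135]), (12, [422, 138]), (6, [409, 142]), (6, [406, 143]), (20, [415, 145]), (6, [422, 149]), (12, [422, 152])]
  jar box guides: neck [389. 193.] base [384. 216.] lip [400. 169.] rim [393. 179.]
side [(115, [194, 263]), (5, [208, 267])]
  jar box guides: neck [242. 269.] base [249. 298.] lip [226. 256.] rim [237. 251.]
```

Emit:
{"name": "play_rows", "arguments": {
  "steps": [
    [[-0.003, 0, 0, 0, 0, 0, 0], [-0.003, 0, 0, 0, 0, 0, 0], [-0.003, 0, 0, 0, 0, 0, 0], [-0.003, 0, 0, 0, 0, 0, 0], [-0.003, 0, 0, 0, 0, 0, 0], [-0.003, 0, 0, 0, 0, 0, 0], [0, 0, 0, 0, 0, 0, 0], [0, 0, 0, 0, 0, 0, 0]]
  ]
}}

```text
time_s: 31.65
tool_pos: [0.6479, 0.1828, 0.2634]
tool_rot: [-180.0, 0.0, 90.0]
force: [-1.2, 1.4, -0.3]
grip_width: 0.0005
grasp_force: 0.6
```

```bash
python3 g.py
```

```text
[0.64787187 0.1827756  0.26343152] [-1.158483    1.38544179 -0.3241787 ] 31.65
scene [(17, [395, 161]), (29, [399, 174]), (15, [386, 189])]
  jar box guides: neck [389. 193.] base [384. 216.] lip [400. 169.] rim [393. 179.]
side [(23, [232, 254])]
  jar box guides: neck [242. 269.] base [249. 298.] lip [226. 256.] rim [237. 251.]
```

Emit:
{"name": "play_rows", "arguments": {
  "steps": [
    [[-0.003, 0, 0, 0, 0, 0, 0], [-0.003, 0, 0, 0, 0, 0, 0], [-0.003, 0, 0, 0, 0, 0, 0], [-0.003, 0, 0, 0, 0, 0, 0], [-0.003, 0, 0, 0, 0, 0, 0], [-0.003, 0, 0, 0, 0, 0, 0], [-0.003, 0, 0, 0, 0, 0, 0], [-0.003, 0, 0, 0, 0, 0, 0], [-0.003, 0, 0, 0, 0, 0, 0], [-0.002, 0, 0, 0, 0, 0, 0], [0, 0, 0, 0, 0, 0, 0], [0, 0, 0, 0, 0, 0, 0]]
  ]
}}

```text
time_s: 32.95
tool_pos: [0.648, 0.1537, 0.2636]
tool_rot: [180.0, 0.0, 90.0]
force: [-0.3, 0.2, 0.2]
grip_width: 0.0004
grasp_force: 0.4
```

```bash
python3 g.py
```

```text
[0.64802422 0.15371288 0.26360658] [-0.27217217  0.15231201  0.19215477] 32.95
scene []
  jar box guides: neck [389. 193.] base [384. 216.] lip [400. 169.] rim [393. 179.]
side []
  jar box guides: neck [242. 269.] base [249. 298.] lip [226. 256.] rim [237. 251.]
```

```bash
cat > g2.py <<'E'
from h import *
for n in('scene','side'):
    c=read_camera(n);f=c['frame'].astype(int)
    m=((f[...,1]-f[...,0]>12)&(f[...,1]-f[...,2]>8)).astype(np.uint8)
    r=(slice(120,260),slice(340,470)) if n=='scene' else (slice(190,340),slice(130,300))
    mm=np.zeros_like(m);mm[r]=m[r];k,l,s,ce=cv2.connectedComponentsWithStats(mm)
    print(n,[(int(s[i,4]),ce[i].round().astype(int).tolist(),f[l==i].mean(0).round().tolist()) for i in range(1,k) if s[i,4]>1])
    for t in('block0','jar','funnel','pan'):
        for d in silhouettes(n,t)[:6]:
            if t!='block0' or d['p']>.1:print(t,round(d['p'],2),[round(float(x)) for x in d['extent']])
E
python3 g2.py
```

```text
scene [(10, [385, 207], [117.0, 135.0, 124.0]), (3, [378, 207], [115.0, 131.0, 120.0]), (2, [381, 206], [130.0, 146.0, 137.0]), (26, [392, 211], [93.0, 109.0, 99.0]), (4, [378, 210], [93.0, 109.0, 99.0]), (2, [390, 208], [104.0, 122.0, 112.0]), (3, [391, 216], [76.0, 89.0, 80.0]), (13, [384, 220], [78.0, 92.0, 83.0])]
block0 0.59 [240, 303, 289, 360]
jar 0.97 [373, 194, 406, 226]
jar 0.64 [304, 174, 332, 212]
funnel 0.88 [169, 205, 226, 246]
funnel 0.45 [239, 304, 288, 360]
pan 0.69 [382, 119, 439, 191]
side []
jar 0.63 [225, 271, 267, 318]
jar 0.58 [324, 258, 363, 314]
funnel 0.89 [422, 187, 483, 229]
funnel 0.88 [213, 229, 284, 278]
pan 0.81 [162, 186, 249, 271]
pan 0.62 [154, 184, 285, 393]
```

Only faint green remains, in the jar's bottom at scene (378–392, 206–220); none is left in the pan. I lower the pan with the fingers and retreat.

Emit:
{"name": "play_rows", "arguments": {
  "steps": [
    [[0.005, 0, 0, 0, 0, 0, 0], [0.008, 0, 0, 0, 0, 0, 0], [0.01, 0, 0, 0, 0, 0, 0], [0.01, 0, 0, 0, 0, 0, 0], [0.01, 0, 0, 0, 0, 0, 0], [0.01, 0, 0, 0, 0, 0, 0], [0.01, 0, 0, 0, 0, 0, 0], [0.01, 0, 0, 0, 0, 0, 0], [0.01, 0, 0, 0, 0, 0, 0], [0.008, 0, 0, 0, 0, 0, 0], [0.006, 0, 0, 0, 0, 0, 0], [0.006, 0, 0, 0, 0, 0, 0]]
  ]
}}

```text
time_s: 34.75
tool_pos: [0.648, 0.2574, 0.2633]
tool_rot: [-180.0, 0.0, 90.0]
force: [-0.1, 1.7, -1.8]
grip_width: 0.0004
grasp_force: 0.7
```

Emit:
{"name": "play_rows", "arguments": {
  "steps": [
    [[0.02, 0, 0, 0, 0, 0, 0], [0.02, 0, 0, 0, 0, 0, 0], [0, 0, -0.03, 0, 0, 0, 0], [0, 0, -0.03, 0, 0, 0, 0], [0, 0, -0.03, 0, 0, 0, 0], [0, 0, 0, 0, 0, 0, 0], [0, 0, 0, 0, 0, 0, 0]]
  ]
}}

```text
time_s: 35.45
tool_pos: [0.648, 0.2987, 0.3542]
tool_rot: [179.9, -0.1, 90.1]
force: [0.3, 0.0, -0.3]
grip_width: 0.0005
grasp_force: 0.0
```

```bash
python3 g2.py
python3 - <<'E'
from h import *
# compare with before-pour frame: T-bar/pan pixel differences; spout region
a=dict(np.load('scene_h.npz'))['frame'].astype(int);c=read_camera('scene');b=c['frame'].astype(int)
d=np.abs(a-b).sum(2)>60
mm=np.zeros(d.shape,np.uint8);mm[110:250,340:480]=d[110:250,340:480]
k,l,s,ce=cv2.connectedComponentsWithStats(mm)
print([(s[i].tolist(),a[l==i].mean(0).round().tolist(),b[l==i].mean(0).round().tolist()) for i in range(1,k) if s[i,4]>5])
print('spout hole bottom px',proj(c,(.535,.166,.09)),'jar inner base',proj(c,(.535,.166,.003)))
print(get_obs()['force'],get_obs()['time_s'])
E
```

```text
scene [(4, [378, 207], [118.0, 133.0, 124.0]), (7, [386, 207], [114.0, 133.0, 123.0]), (22, [392, 209], [99.0, 115.0, 105.0]), (3, [391, 214], [73.0, 87.0, 75.0]), (2, [392, 216], [76.0, 92.0, 83.0]), (9, [385, 220], [75.0, 89.0, 79.0])]
jar 0.84 [374, 193, 404, 227]
jar 0.7 [306, 175, 334, 213]
funnel 0.93 [171, 205, 223, 247]
funnel 0.6 [362, 166, 413, 199]
pan 0.85 [381, 133, 467, 193]
pan 0.66 [391, 264, 425, 298]
side []
block0 0.66 [138, 205, 289, 399]
jar 0.63 [245, 274, 268, 316]
jar 0.63 [323, 259, 363, 315]
funnel 0.97 [214, 228, 288, 278]
funnel 0.72 [421, 188, 484, 228]
funnel 0.44 [138, 206, 249, 326]
pan 0.81 [139, 210, 258, 327]
[([340, 110, 88, 53, 2526], [44.0, 47.0, 43.0], [120.0, 123.0, 121.0]), ([419, 110, 10, 7, 23], [94.0, 95.0, 97.0], [70.0, 71.0, 72.0]), ([438, 110, 11, 10, 36], [124.0, 127.0, 123.0], [102.0, 104.0, 101.0]), ([474, 110, 6, 10, 32], [55.0, 48.0, 46.0], [20.0, 22.0, 24.0]), ([439, 118, 35, 23, 317], [152.0, 151.0, 148.0], [122.0, 120.0, 118.0]), ([386, 165, 5, 5, 12], [80.0, 84.0, 82.0], [106.0, 111.0, 109.0]), ([360, 172, 14, 4, 38], [193.0, 202.0, 198.0], [118.0, 124.0, 122.0]), ([372, 179, 37, 17, 77], [153.0, 160.0, 158.0], [100.0, 105.0, 103.0]), ([340, 204, 68, 46, 672], [128.0, 130.0, 127.0], [74.0, 76.0, 73.0]), ([376, 205, 13, 8, 50], [173.0, 181.0, 179.0], [118.0, 132.0, 124.0]), ([389, 207, 7, 11, 59], [163.0, 171.0, 170.0], [97.0, 110.0, 103.0]), ([382, 216, 7, 8, 40], [158.0, 165.0, 164.0], [90.0, 101.0, 95.0]), ([391, 229, 4, 4, 10], [183.0, 190.0, 187.0], [105.0, 110.0, 110.0]), ([340, 238, 21, 12, 137], [75.0, 77.0, 75.0], [121.0, 124.0, 120.0])]
spout hole bottom px [388.63787485 196.14699478] jar inner base [384.33820653 215.1028371 ]
[ 0.10430193 -0.26147244 -0.30290612] 36.0
```

Green patches in the jar total about 150 px, which fits five blocks of about 30 px each. As a last check for a hang-up I look into the funnel with the wrist camera, numbers only.

Emit:
{"name": "play_rows", "arguments": {
  "steps": [
    [[-0.02, -0.01, 0, 0, 0, 0, 0], [-0.03, -0.0125, 0, 0, 0, 0, 0], [-0.03, -0.0125, 0, 0, 0, 0, 0], [-0.03, -0.0125, 0, 0, 0, 0, 0], [-0.03, -0.0125, 0, 0, 0, 0, 0], [-0.03, -0.0125, 0, 0, 0, 0, 0], [-0.03, -0.0125, 0, 0, 0, 0, 0], [-0.03, -0.0125, 0, 0, 0, 0, 0], [-0.03, -0.0125, 0, 0, 0, 0, 0], [-0.02, -0.003, 0, 0, 0, 0, 0], [0, 0, 0, 0, 0, 0, 0], [0, 0, 0, 0, 0, 0, 0]]
  ]
}}

```text
time_s: 37.2
tool_pos: [0.535, 0.0176, 0.3537]
tool_rot: [180.0, -0.0, 90.0]
force: [0.9, 0.9, 0.4]
grip_width: 0.0006
grasp_force: 0.0
```

```bash
python3 g2.py|grep -v '^pan'
python3 - <<'E'
from h import *
o=get_obs();print(o['tool_pos'],o['force'])
w=read_camera('wrist');f=w['frame'].astype(int)
m=((f[...,1]-f[...,0]>10)&(f[...,1]-f[...,2]>6)).astype(np.uint8)
k,l,s,ce=cv2.connectedComponentsWithStats(m)
print([(int(s[i,4]),ce[i].round().astype(int).tolist(),f[l==i].mean(0).round().tolist()) for i in range(1,k) if s[i,4]>4])
for z in(.162,.11,.075,.01):print(z,proj(w,(.535,.166,z),True).round())
q=proj(w,(.535,.166,.1),True).round().astype(int);print(f[q[1]-12:q[1]+13:4,q[0]-16:q[0]+17:4].tolist() if q[1]>12 else q)
E
```

```text
scene [(8, [386, 206], [120.0, 138.0, 128.0]), (38, [392, 211], [96.0, 112.0, 101.0]), (5, [378, 209], [88.0, 104.0, 94.0]), (6, [384, 219], [80.0, 95.0, 85.0]), (5, [386, 221], [80.0, 94.0, 84.0])]
jar 0.84 [369, 191, 404, 229]
jar 0.39 [380, 133, 464, 191]
funnel 0.64 [360, 167, 415, 200]
funnel 0.63 [172, 203, 228, 246]
side []
jar 0.85 [227, 275, 267, 315]
jar 0.76 [322, 259, 364, 314]
jar 0.51 [215, 227, 286, 267]
funnel 0.84 [423, 186, 482, 227]
funnel 0.67 [214, 228, 286, 269]
[0.5349996  0.01737768 0.3532947 ] [-0.26842425 -0.48737844  1.13074409]
[(40, [320, 53], [104.0, 132.0, 115.0]), (16, [310, 57], [112.0, 136.0, 122.0]), (38, [327, 63], [111.0, 143.0, 123.0]), (1473, [466, 304], [110.0, 171.0, 145.0])]
0.162 [317.  50.]
0.11 [317.  58.]
0.075 [317.  62.]
0.01 [317.  69.]
[[[166, 171, 172], [173, 180, 181], [177, 184, 185], [155, 162, 162], [145, 150, 152], [160, 167, 167], [198, 204, 205], [218, 224, 225], [219, 226, 226]], [[153, 158, 159], [158, 165, 165], [139, 144, 145], [125, 132, 132], [106, 121, 113], [107, 121, 114], [157, 163, 164], [187, 193, 194], [213, 219, 220]], [[152, 157, 158], [142, 148, 149], [109, 121, 116], [193, 202, 202], [172, 184, 180], [105, 135, 116], [172, 184, 180], [178, 185, 186], [212, 218, 219]], [[150, 155, 155], [129, 133, 136], [125, 145, 135], [213, 218, 220], [216, 221, 223], [216, 221, 224], [182, 193, 190], [139, 159, 149], [213, 219, 219]], [[146, 152, 152], [130, 136, 137], [211, 216, 218], [216, 221, 224], [216, 221, 223], [215, 220, 223], [142, 165, 153], [107, 139, 119], [210, 217, 217]], [[141, 147, 148], [132, 136, 137], [197, 202, 204], [216, 221, 222], [215, 221, 223], [216, 221, 224], [197, 205, 205], [176, 186, 184], [208, 214, 215]], [[141, 146, 147], [140, 145, 145], [149, 155, 155], [192, 197, 199], [207, 213, 214], [207, 213, 214], [198, 204, 205], [197, 204, 204], [202, 209, 209]]]
```

Run:
```python
from h import *
w=read_camera('wrist');np.savez('wrist_i.npz',**{k:w[k] for k in ['intrinsics','view','frame']})
a=dict(np.load('wrist_h.npz'));th=np.linspace(0,6.283,60)
for n,c in(('pre',a),('post',w)):
    V=np.array(c['view']);print(n,'cam',(-V[:3,:3].T@V[:3,3]).round(3),'axis',(-V[2,:3]).round(2))
    for nm,z,r in(('rim',.162,.056),('bore top',.104,.016),('bore tip',.072,.016),('jar base',.003,.037),('mouth',.105,.026)):
        q=np.array([proj(c,(.535+r*np.cos(t),.166+r*np.sin(t),z),True) for t in th]);print(nm,q.min(0).round(),q.max(0).round())
    f=np.array(c['frame']).astype(int)
    y0=40 if n=='pre' else 30
    print('\n'.join(' '.join(f'{f[y,x].mean():3.0f}'+('g' if f[y,x,1]-f[y,x,0]>10 and f[y,x,1]-f[y,x,2]>5 else ' ') for x in range(264,372,4)) for y in range(4,112,4)))
```

```text
pre cam [0.536 0.106 0.501] axis [ 0.   -0.28 -0.96]
rim [265.  10.] [368. 108.]
bore top [304.  53.] [329.  78.]
bore tip [305.  58.] [328.  80.]
jar base [293.  52.] [340.  98.]
mouth [296.  46.] [337.  85.]
119  210  192  149  147  149  150  182  238  235  239  241  237  238  237  240  238  239  238  226  224  223  215  206  227  168  111 
121  209  211  147  146  149  149  158  238  236  239  240  238  238  237  240  239  239  238  224  223  224  214  206  216  168  120 
126  209  215  149  147  148  150  158  225  235  239  240  237  238  236  239  239  238  239  226  224  222  213  216  193  168  120 
128  209  214  180  147  149  150  154  225  236  239  240  237  238  236  239  239  239  240  239  224  220  211  228  179  171  136 
125  209  213  209  146  149  150  161  181  236  238  239  237  238  236  238  239  238  239  241  236  217  206  225  176  171  136 
133  209  213  156  139  148  150  158  176  221  237  237  235  236  233  237  237  237  238  236  237  213  182  170  175  172  136 
116  143  132  114  103   94   93   98  120  127  127  127  126  127  127  128  
[... 5909 characters left out ...]
  220  136  130  130  131 
200  147  167  182  244  144  136  224  222  169  170  188  188  195  197  199  195  201  226  230  158  113  243  204  129  134  131 
148  173  181  205  223  129  132  179  184  219  232  229  217  216  221  232  235  219  179  143  155  165  201  202  143  179  179 
175  177  178  175  178  178  179  179  179  177  180  180  187  187  183  180  180  187  187  187  181  178  181  190  189  189  191 
176  175  181  175  176  176  178  179  180  180  178  177  174  178  174  175  184  185  183  185  187  183  183  191  189  189  191 
175  174  179  179  174  175  179  177  175  178  176  175  173  177  177  176  187  185  188  188  187  181  187  189  189  185  187
```

The wrist camera looks straight down the bore. The jar floor is bright and unobstructed, with blocks only around its edge, and nothing sits in the pan or the cone. Handing in.

```bash
python3 -c "
from cell import sign_off
print(sign_off())"
```

```text
the job is handed in; nothing more can be done
None
```

The job is handed in, with no verdict returned: the funnel is seated in the jar, the jar is home against the stop and the pan is back level. As far as the cameras show, all five blocks are in the jar, though I judged the count from the green area rather than seeing each block.

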